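# Load the laser coder and enable it with its key

## Task

Stack all the loose cartons on the laser coder's square platform, two to a layer and level with opposite edges of the platform: the first layer pointing at the laser window, each further layer crosswise on the one below (a single carton left over goes along either edge of its layer). Then take the key from its stand, push it fully home in the coder's key switch, turn it clockwise to on and leave it there, and press the start button all the way in. Leave the white pot, the spectacles and the dark post alone.

Things in the scene. Friction and masses are not known exactly. Their poses are not given: they have to be found in the camera images.
- coder: bench laser coder, fixed: dark base plate 120 mm wide, at its near end a square bare metal platform (66 x 66 mm, top 20 mm above the bench), at its far end a grey laser head (110 x 156 mm, top at 60 mm) whose round window faces the platform across a 65 mm gap. Origin on the bench (z = 0), 85 mm from the platform's centre towards the head; x axis from platform to head, z up
- platform (a point): centre of the square platform's top face, 20 mm above the bench; axes as coder
- slot_1 (a point): fixed point on the coder where the centre of a first-layer carton along the right-hand (-y) edge of the platform belongs, 35 mm above the bench (directions in the coder's frame, which this point shares); that carton's length runs along the coder's x axis
- slot_2 (a point): fixed point on the coder where the centre of a first-layer carton along the left-hand (+y) edge of the platform belongs, 35 mm above the bench (directions in the coder's frame, which this point shares); that carton's length runs along the coder's x axis
- slot_3 (a point): fixed point on the coder where the centre of a second-layer carton along the near (-x, away from the laser head) edge of the platform belongs, 65 mm above the bench (directions in the coder's frame, which this point shares); that carton's length runs along the coder's y axis
- slot_4 (a point): fixed point on the coder where the centre of a second-layer carton along the far (+x, towards the laser head) edge of the platform belongs, 65 mm above the bench (directions in the coder's frame, which this point shares); that carton's length runs along the coder's y axis
- slot_5 (a point): fixed point on the coder where the centre of a third-layer carton along the right-hand (-y) edge of the platform belongs, 95 mm above the bench (directions in the coder's frame, which this point shares); that carton's length runs along the coder's x axis
- slot_6 (a point): fixed point on the coder where the centre of a third-layer carton along the left-hand (+y) edge of the platform belongs, 95 mm above the bench (directions in the coder's frame, which this point shares); that carton's length runs along the coder's x axis
- carton_1_c (a point): loose brown carton with a white band, 66 mm long (x) x 30 mm wide (y) x 30 mm high, about 0.12 kg, flat on the red worktop (6 mm below z = 0) right of the dark partition (262 mm high, at y = -0.06 to -0.02 where x > 0.48); all are alike, any long face may be up; 4 to 6 of the six are there, the others None; this point is its centre, 15 mm above its underside
- carton_2_c (a point): loose brown carton with a white band, 66 mm long (x) x 30 mm wide (y) x 30 mm high, about 0.12 kg, flat on the red worktop (6 mm below z = 0) right of the dark partition (262 mm high, at y = -0.06 to -0.02 where x > 0.48); all are alike, any long face may be up; 4 to 6 of the six are there, the others None; this point is its centre, 15 mm above its underside
- carton_3_c (a point): loose brown carton with a white band, 66 mm long (x) x 30 mm wide (y) x 30 mm high, about 0.12 kg, flat on the red worktop (6 mm below z = 0) right of the dark partition (262 mm high, at y = -0.06 to -0.02 where x > 0.48); all are alike, any long face may be up; 4 to 6 of the six are there, the others None; this point is its centre, 15 mm above its underside
- carton_4_c (a point): loose brown carton with a white band, 66 mm long (x) x 30 mm wide (y) x 30 mm high, about 0.12 kg, flat on the red worktop (6 mm below z = 0) right of the dark partition (262 mm high, at y = -0.06 to -0.02 where x > 0.48); all are alike, any long face may be up; 4 to 6 of the six are there, the others None; this point is its centre, 15 mm above its underside
- carton_5_c (a point): loose brown carton with a white band, 66 mm long (x) x 30 mm wide (y) x 30 mm high, about 0.12 kg, flat on the red worktop (6 mm below z = 0) right of the dark partition (262 mm high, at y = -0.06 to -0.02 where x > 0.48); all are alike, any long face may be up; 4 to 6 of the six are there, the others None; this point is its centre, 15 mm above its underside
- carton_6_c (a point): loose brown carton with a white band, 66 mm long (x) x 30 mm wide (y) x 30 mm high, about 0.12 kg, flat on the red worktop (6 mm below z = 0) right of the dark partition (262 mm high, at y = -0.06 to -0.02 where x > 0.48); all are alike, any long face may be up; 4 to 6 of the six are there, the others None; this point is its centre, 15 mm above its underside
- key_bow (a point): the loose key, 72 mm tall, about 60 g, upright, blade down in its stand: centre of its black round bow (disc 40 mm across in the key's x-z plane, flat faces 10 mm apart along its y). Below it a shoulder 28 mm across, its underside 30 mm below this point, then a steel blade 18 (x) x 5 (y) x 22 mm, ending 52 mm below. Same after a half turn
- key_stand: fixed grey block 44 x 36 x 30 mm left of the platform, with an oversize slot along its x in which the key stands; origin at the centre of its underside on the bench. The key's shoulder rests on the block, 30 mm up; its blade ends 8 mm above the bench. The big lamp shade hangs behind it, from about 0.17 m up
- keyway (a point): mouth of the keyway, centre of the lock barrel's top, 84 mm above the bench, on the left (+y) half of the head; axes as the coder, not turning with the barrel. Slot 20.8 x 7.8 mm, 24 mm deep, square-edged (no lead-in); at off it runs along the coder's x. Key fully home: shoulder resting on the barrel, bow centre 30 mm above this point
- lock (a joint): angle of the lock barrel, rad: 0 = off (at the start), grows clockwise seen from above to its stop at 1.05 = on (60 degrees, at the white bar mark). Turned only by the key, whose blade has about 0.16 rad of play each way; 0.06 N m friction; stays where it is left
- start (a joint): travel of the start button in m: 0 released, 0.006 fully pressed (5 N); springs back
- start_top (a point): centre of the top face of the grey round start button (30 mm across) on the right (-y) half of the laser head's top; it is pressed straight down
- white_pot: bystander: white lidded pot, 46 mm across, 47 mm high, standing at the back of the red worktop (which is clear from x = 0.36 to 0.68 and y = -0.35 to -0.10; a 20 mm high rail runs along its left side); origin at its foot
- spectacles: bystander: a pair of spectacles lying at the left of the bench, 141 x 142 x 42 mm; origin at their foot
- dark_post: bystander: dark waisted post, 36 mm across, 48 mm high, standing behind the left of the coder under the lamp; origin at its foot
Mind the look-alikes: they are no part of the job. What is shaped like the part that bears carton_4_c but green is not meant.

How it is judged:
By the outcome, as a careful person would: the job done as asked, in the order asked, and still so for the second after the job is handed in, with the robot touching nothing.
Of carton_1, carton_2, carton_3, carton_4, carton_5, carton_6 only 4 to 6 are there at a start; the rules pass over those that are not, and their reading is None.
At some moment in a run one of carton_1, carton_2, carton_3, carton_4, carton_5, carton_6 may be knocked a few centimetres aside while the robot is not near it.
It also fails if it takes over 210 s, if anything falls off the work surface, if the arm or the gripper's body presses on something with over 40 N, if the wrist force passes 120 N, or if a joint passes its speed limit or range.

## Robot

A 6-joint arm with a two-finger parallel gripper is mounted at the origin on a cart in front of the work surface, level with it; the furniture and walls round the work are solid. World frame = base frame: x ahead of the robot, y to its left, z up, the work surface at z = 0. Lengths are in m, angles in rad, forces in N, time in s.
With the tool pointing down it reaches from about 0.35 to 0.775 m from the base axis. Payload 7.3 kg.
Tool frame: the origin (TCP) lies at the very end of the fingers, on their centre line; the grasp point (between the pads) lies grip_point_offset behind it (grip_point_offset is the distance from the TCP to the grasp point, in m); z points along the fingers, y is the direction in which the jaws open and shut (so a half turn about z gives the same grasp; the last joint's range is limited). The gripper opens to 92 mm and grips with 3 to 60 N. Pads are 19 mm wide; open, the fingers measure 130 mm over their backs; the gripper's body (75 mm by 190 mm) begins 47 mm behind the grasp point.
Start: joints at [-1.354, 0.342, 1.524, -0, 1.275, -0.146], TCP at [0.186, -0.491, 0.227] pointing down, gripper open.
Joint ranges: [-2.53, 2.53], [-0.77, 2.02], [0.04, 2.7], [-1, 4.14], [0.28, 2.66], [-3.11, 3.11]. Speed limits (rad/s): [2.57, 2.57, 3.14, 3.14, 3.14, 3.14].

## Interface

Orientations are given as [roll, pitch, yaw] about the fixed x, y, z axes, in that order (R = Rz(yaw) Ry(pitch) Rx(roll)).
In Python, from cell import * gives the robot as it stands.
- The arm moves only by the shell command python3 -m inch 'ROWS' [OPENING] [FORCE]. ROWS is JSON, a list that holds one entry, the list of rows, each a list of 4 numbers: the shift along the tool's x, y, z in mm, then the turn about the tool's z in rad. In form: [[[x, y, z, roll], ...]]. A call has 1 to 10 rows; each row shifts and turns the commanded pose from where the row before left it, along the tool's axes as they then stand; what a row does not reach is not made up. A row lasts 1/8 s, in which the tool goes at most 62.5 mm and 10.7 degrees, less where a joint would pass 70% of its speed; a pose out of reach is approached as far as the arm can. A call with a gripper value outside its range is refused whole. OPENING is the closure, from -1 (fully open) to 1 (shut), set as the call begins (- or left out, the last holds). The fingers move at their own pace and stop on an object; FORCE is the grip in N (left out, the last holds). Time passes only in rows, so rows that do not move let the fingers close. It gives the time, the measured TCP pose, the force and the opening at its end, in the units of the state.
- observe(): the state, without advancing time (a new reading comes with each control period).
- read_camera(name): name is "scene" or "top"; returns a dict with "img" (420x560x3 uint8, blue, green, red), "fx", "fy", "cx", "cy" (pixels), "eye" and "rotation" of the camera in the world. Camera axes: x right, y down, z forward; pixel columns grow to the right and rows downward; lengths in m; the calibration is good to about 2 mm. A picture is of the moment at which its call begins. There is no depth.
- hand_in(): hands the job in, once; it reports no verdict.
Trained networks look in the newest picture that a camera, given by its name, has taken for a name from the list of things; names that differ only in an ending like _2 or _b are one class to them, and where a whole thing is asked for, a point or a joint stands for the part that bears it (a point fixed in the world has none). Each returns a list of dicts, best first, with "conf" (0 to 1); they miss things now and then, are a little off and sometimes report something else, mostly with a low value. They report only what shows in the picture. A call takes as long as a camera call. They do not tell look-alikes from the thing itself.
- boxes_of(camera, label): "at" ([row, column] in pixels, amid what is visible of it).
- place_of(camera, label): "at" ([row, column] in pixels: a listed point, or the origin of a listed thing).
The state is a dict: "time": time; "qpos": joint angles; "qvel": joint speeds; "joint_efforts": joint torques, N m; "tool_pos": TCP position; "tool_rot": TCP orientation; "contact_force": force on the tool from outside, world axes, zero at the start; "torque": the same for the moment, N m; "opening": finger opening in m.
Only numpy, scipy, OpenCV 4.12 (cv2) and the standard library are available. Lean on these libraries where they do the work, as an engineer would, in place of code of your own. Each camera call takes 0.05 s, during which the arm holds its last target. There are 200 camera calls.

## Working session

There is one attempt and no reset: what is moved stays moved. The work goes in short steps, Python scripts to look and compute and a shell command to move; the robot and the scene stay as the last step left them, time stands still between calls to the robot, and variables do not carry over. Pictures are saved under pics/ and viewed, about 12 in all and at most 16, crops included, and the job is handed in when it is done.

```bash
ls; mkdir -p pics; python3 - <<'E'
from cell import *
import cv2
s=observe(); print({k:s[k] for k in ('time','tool_pos','tool_rot','opening','contact_force')})
try: print(grip_point_offset)
except Exception as e: print(e)
for c in('scene','top'):
    r=read_camera(c); cv2.imwrite(f'pics/{c}0.png',r['img']); print(c,r['fx'],r['cx'],r['cy'],r['eye'],r['rotation'])
    for l in ('coder','platform','carton_1_c','key_bow','key_stand','keyway','start_top','white_pot','slot_1'):
        print(l,[(round(d['conf'],2),[round(x,1) for x in d['at']]) for d in place_of(c,l)][:8])
E
```

```text
pics
{'time': 0.0, 'tool_pos': array([ 0.18624161, -0.49039892,  0.22603432]), 'tool_rot': array([-3.14001678e+00, -2.17316810e-04,  3.62834602e-01]), 'opening': 0.0919244784634285, 'contact_force': array([ 0.22863414,  0.0466011 , -0.84142097])}
0.0188
scene 508.78169918443774 280.5936173049789 211.60283325428543 [-0.61352934 -0.10804466  0.89917041] [-2.19084694  0.01885056 -1.39621595]
coder []
platform [(0.8, [247.1, 256.6]), (0.56, [190.7, 263.5])]
carton_1_c [(0.81, [247.8, 387.7])]
key_bow []
key_stand [(0.78, [252.6, 193.2])]
keyway [(0.72, [189.6, 265.0])]
start_top []
white_pot [(0.58, [217.4, 407.1]), (0.24, [250.6, 424.8])]
slot_1 [(0.97, [227.6, 260.3]), (0.88, [235.0, 253.4]), (0.79, [218.9, 252.6]), (0.7, [223.9, 264.0]), (0.66, [238.3, 252.6])]
top 515.8451522436026 275.9434509448103 210.04140829875396 [0.29930508 0.12756444 1.41005872] [-2.96423331 -0.02816526 -1.55404698]
coder []
platform [(0.7, [249.0, 251.5]), (0.68, [185.1, 245.1])]
carton_1_c [(0.55, [234.1, 377.2])]
key_bow [(0.74, [246.9, 245.3]), (0.54, [238.5, 374.2]), (0.52, [263.8, 185.3]), (0.24, [240.6, 251.6])]
key_stand [(0.18, [264.3, 415.7])]
keyway [(0.17, [171.4, 189.1])]
start_top [(0.5, [192.6, 274.9]), (0.37, [243.4, 249.4])]
white_pot [(0.48, [176.7, 394.7])]
slot_1 [(0.94, [243.1, 253.8]), (0.77, [246.8, 259.2]), (0.7, [245.6, 247.7]), (0.7, [255.0, 252.2]), (0.67, [251.3, 260.0]), (0.59, [247.5, 245.2])]
```

```bash
python3 - <<'E'
import cv2
a=cv2.imread('pics/scene0.png')[130:330,120:520]; cv2.imwrite('pics/s1.png',cv2.resize(a,None,fx=2,fy=2,interpolation=cv2.INTER_CUBIC))
a=cv2.imread('pics/top0.png')[120:320,120:460]; cv2.imwrite('pics/t1.png',cv2.resize(a,(800,470),interpolation=cv2.INTER_CUBIC))
E
```

```text
(no output)
```

View pics/s1.png

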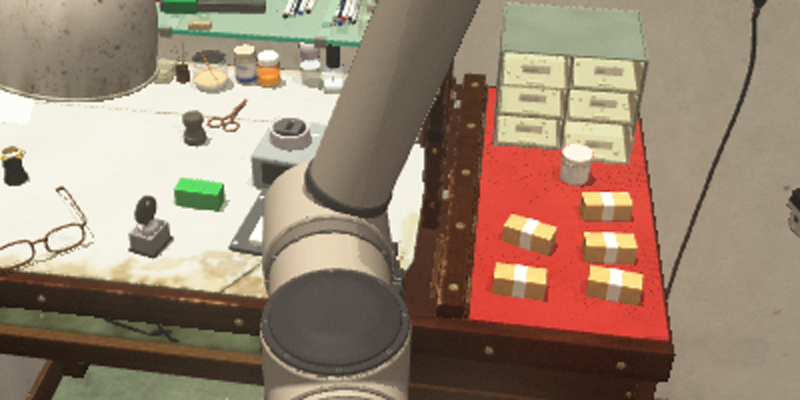

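View pics/t1.png

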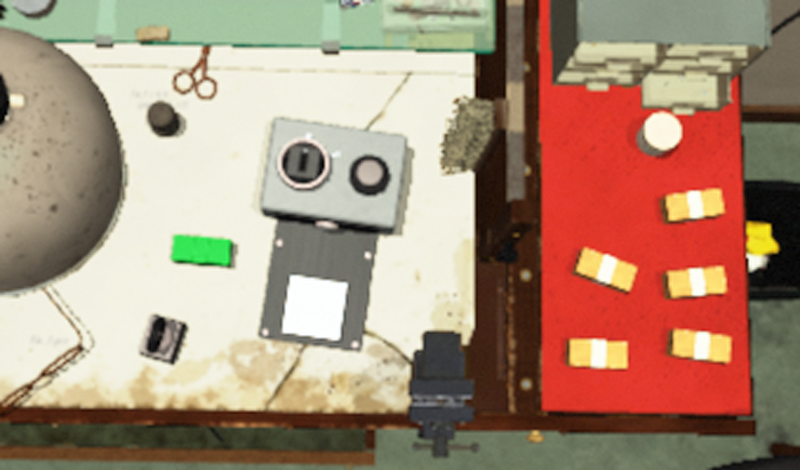

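```bash
cat > h.py <<'E'
import numpy as np, cv2
from scipy.spatial.transform import Rotation as Ro
from scipy.optimize import minimize
from cell import *
def grab(c):
    r=read_camera(c); r['R']=Ro.from_euler('xyz',r['rotation']).as_matrix(); return r
def proj(r,P):
    q=(np.atleast_2d(P)-r['eye'])@r['R']; return np.c_[r['fx']*q[:,0]/q[:,2]+r['cx'],r['fy']*q[:,1]/q[:,2]+r['cy']]
def unproj(r,uv,z):
    uv=np.atleast_2d(uv); d=np.c_[(uv[:,0]-r['cx'])/r['fx'],(uv[:,1]-r['cy'])/r['fy'],np.ones(len(uv))]@r['R'].T
    return r['eye']+d*((z-r['eye'][2])/d[:,2])[:,None]
def box(x,y,a,l,w,z0,z1):
    c,s=np.cos(a),np.sin(a)
    return np.array([[x+c*i*l/2-s*j*w/2,y+s*i*l/2+c*j*w/2,z] for i in(-1,1) for j in(-1,1) for z in(z0,z1)])
def hull(r,P,S=8):
    m=np.zeros((420*2,560*2),np.uint8)
    cv2.fillConvexPoly(m,np.round((cv2.convexHull((proj(r,P)*2+.5).astype(np.float32))*16)).astype(np.int32),255,cv2.LINE_AA,4); return m/255.
def fit(obs,x0,l,w,z0,z1):
    "obs: list of (cam, mask2x float); x0=(x,y,a)"
    def cost(p):
        c=0
        for r,m in obs:
            h=hull(r,box(p[0],p[1],p[2],l,w,z0,z1)); c+=1-np.minimum(h,m).sum()/np.maximum(h,m).sum()
        return c/len(obs)
    sx=np.array([x0]+[np.add(x0,d) for d in([.006,0,0],[0,.006,0],[0,0,.15])])
    o=minimize(cost,x0,method='Nelder-Mead',options=dict(initial_simplex=sx,xatol=1e-4,fatol=1e-4)); return o.x,o.fun
def up(m): return cv2.resize(m.astype(np.float32),None,fx=2,fy=2,interpolation=cv2.INTER_LINEAR)
def cartmask(r):
    hsv=cv2.cvtColor(r['img'],cv2.COLOR_BGR2HSV).astype(int); H,S,V=hsv[...,0],hsv[...,1],hsv[...,2]
    br=(H>9)&(H<32)&(S>60)&(V>60); wh=(S<75)&(V>110)
    return br,wh
def cartons(rs,zu=-.006,region=(.34,.70,-.37,-.09)):
    "find cartons on the red top: joint fit"
    r=rs[0]; br,wh=cartmask(r)
    m=cv2.morphologyEx((br|wh).astype(np.uint8),cv2.MORPH_OPEN,np.ones((2,2)))
    n,lab,st,ce=cv2.connectedComponentsWithStats(m); out=[]
    for i in range(1,n):
        p=unproj(r,ce[i],zu+.02)[0]
        if not(150<st[i,4]<600 and region[0]<p[0]<region[1] and region[2]<p[1]<region[3]): continue
        if br[lab==i].mean()<.4: continue
        ys,xs=np.where(lab==i); W=unproj(r,np.c_[xs,ys],zu+.025)[:,:2]
        C=np.cov((W-W.mean(0)).T); v=np.linalg.eigh(C)[1][:,1]; a=np.arctan2(v[1],v[0])
        obs=[(r,up(lab==i))]
        for q in rs[1:]:
            b2,w2=cartmask(q); mm=((b2|w2)).astype(np.uint8); n2,l2,s2,c2=cv2.connectedComponentsWithStats(mm)
            u=proj(q,[*p[:2],zu+.02])[0].round().astype(int); k=l2[u[1],u[0]]
            if k and s2[k,4]<900: obs.append((q,up(l2==k)))
        x,f=fit(obs,[*p[:2],a],.066,.03,zu,zu+.03)
        out.append((*np.round(x[:2],4),round((x[2]+np.pi/2)%np.pi-np.pi/2,3),round(f,3),len(obs)))
    return out
def rect(r,z,x0,x1,y0,y1,s=2000):
    "top-down ortho view: u right = -y, v down = -x"
    W=np.array([[x1,y1,z],[x1,y0,z],[x0,y0,z],[x0,y1,z]]); w,h=int((y1-y0)*s),int((x1-x0)*s)
    M=cv2.getPerspectiveTransform(proj(r,W).astype(np.float32),np.float32([[0,0],[w,0],[w,h],[0,h]]))
    return cv2.warpPerspective(r['img'],M,(w,h),flags=cv2.INTER_CUBIC)
E
python3 - <<'E'
from h import *
t=grab('top'); s=grab('scene')
for o in([t],[s],[t,s]):
    print(*cartons(o),sep='\n')
print('vise',unproj(t,[[308,284]],.05))
hsv=cv2.cvtColor(t['img'],cv2.COLOR_BGR2HSV).astype(int)
# platform
m=((hsv[...,2]>200)&(hsv[...,1]<40)).astype(np.uint8); n,lab,st,ce=cv2.connectedComponentsWithStats(m,connectivity=4)
k=lab[249,252]; print('plat',st[k]); p=unproj(t,ce[k],.02)[0]
print(fit([(t,up(lab==k))],[*p[:2],-.1],.066,.066,.0199,.02),fit([(t,up(lab==k))],[*p[:2],.1],.066,.066,.0199,.02))
print('stand px', unproj(t,[[120+163/2.353,120+338/2.35]],.03))
a=rect(t,.084,.35,.85,-.06,.34,1500); cv2.imwrite('pics/r1.png',a)
E
```

```text
(np.float64(0.5653), np.float64(-0.2948), np.float64(-1.399), np.float64(0.11), 1)
(np.float64(0.4864), np.float64(-0.1889), np.float64(1.252), np.float64(0.124), 1)
(np.float64(0.474), np.float64(-0.2944), np.float64(-1.428), np.float64(0.104), 1)
(np.float64(0.4), np.float64(-0.2978), np.float64(1.464), np.float64(0.104), 1)
(np.float64(0.3886), np.float64(-0.1791), np.float64(1.54), np.float64(0.091), 1)
(np.float64(0.5668), np.float64(-0.2919), np.float64(-1.564), np.float64(0.134), 1)
(np.float64(0.488), np.float64(-0.186), np.float64(1.357), np.float64(0.128), 1)
(np.float64(0.4756), np.float64(-0.2913), np.float64(-1.569), np.float64(0.107), 1)
(np.float64(0.3902), np.float64(-0.1747), np.float64(1.507), np.float64(0.119), 1)
(np.float64(0.4018), np.float64(-0.2941), np.float64(1.417), np.float64(0.121), 1)
(np.float64(0.5659), np.float64(-0.2921), np.float64(-1.419), np.float64(0.171), 2)
(np.float64(0.4879), np.float64(-0.1869), np.float64(1.23), np.float64(0.168), 2)
(np.float64(0.4745), np.float64(-0.2916), np.float64(-1.455), np.float64(0.165), 2)
(np.float64(0.4011), np.float64(-0.294), np.float64(1.449), np.float64(0.167), 2)
(np.float64(0.3896), np.float64(-0.1748), np.float64(1.501), np.float64(0.163), 2)
vise [[0.34900913 0.00613659 0.05      ]]
plat [240 237  28  28 620]
(array([ 0.43712299,  0.1517756 , -0.12582764]), np.float64(0.04043928667433039)) (array([ 0.4371244 ,  0.15176283, -0.12576151]), np.float64(0.04043928667433039))
stand px [[0.39721239 0.32069266 0.03      ]]
```

View pics/r1.png

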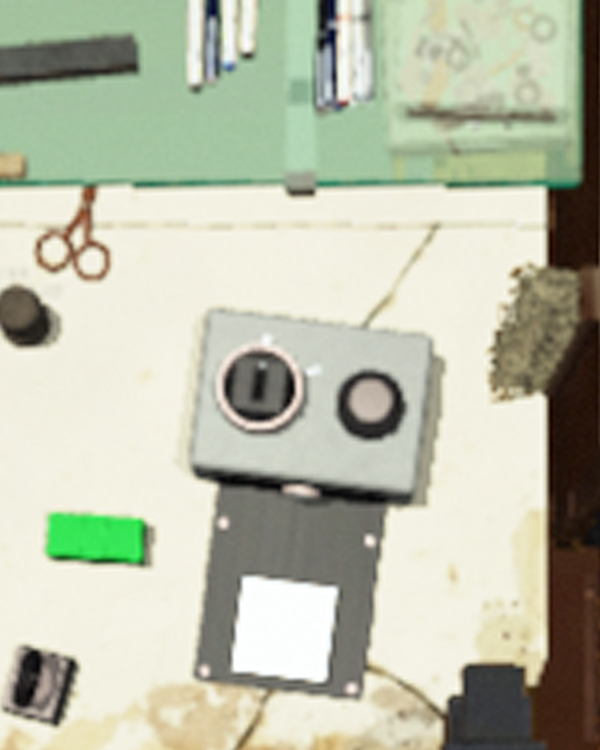

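```bash
cat > to.py <<'E'
import sys; from h import *
# usage: to.py x y z psi [tilted frames ignored]: prints shift mm in current tool axes, and turn
x,y,z,p=map(float,sys.argv[1:5]); s=observe(); R=Ro.from_euler('xyz',s['tool_rot']).as_matrix()
d=R.T@(np.array([x,y,z])-s['tool_pos'])*1000; yaw=s['tool_rot'][2]
t=-(p-yaw); t=(t+np.pi)%(2*np.pi)-np.pi
print('t',round(s['time'],1),'pos',s['tool_pos'].round(4),'yaw',round(yaw,3),'q',np.round(s['qpos'],2),'F',np.round(s['contact_force'],1),'open',round(s['opening'],4)); print('shift',d.round(1),'turn',round(t,3))
E
python3 -m inch '[[[43,-32,18,0],[43,-32,18,0],[43,-32,18,0],[43,-32,18,0],[43,-32,18,0],[43,-32,18,0],[44,-31,18,0],[0,0,0,0.145],[0,0,0,0.145],[0,0,0,0.145]]]' -1
python3 to.py 0.3896 -0.1748 -0.003 -0.07
python3 - <<'E'
from h import *
s=grab('scene'); cv2.imwrite('pics/s2.png',cv2.resize(s['img'][130:330,120:520],None,fx=2,fy=2,interpolation=cv2.INTER_CUBIC))
E
```

```text
time: 2.35
tool_pos: [0.3898, -0.175, 0.1007]
tool_rot: [3.141, -0.0, -0.076]
contact_force: [-0.2, -0.3, 0.2]
opening: 0.0924
t 2.4 pos [ 0.3898 -0.175   0.1007] yaw -0.076 q [-0.6   0.33  1.95 -0.    0.86  1.05] F [-0.2 -0.3  0.2] open 0.0924
shift [ -0.2  -0.2 103.7] turn -0.006
```

View pics/s2.png

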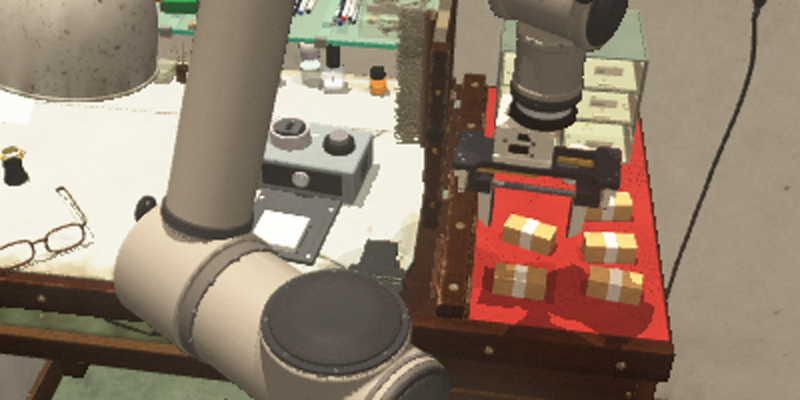

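```bash
python3 -m inch '[[[0,0,50,0],[0,0,40,0],[0,0,14,0],[0,0,0,0]]]'
python3 -m inch '[[[0,0,0,0],[0,0,0,0],[0,0,0,0],[0,0,0,0],[0,0,0,0],[0,0,0,0]]]' 1 25
python3 -m inch '[[[0,0,-60,0],[0,0,-60,0],[0,0,-60,0],[0,0,-60,0],[0,0,-60,0],[0,0,0,0]]]'
python3 - <<'E'
from h import *
s=grab('scene')
hsv=cv2.cvtColor(s['img'],cv2.COLOR_BGR2HSV).astype(int)
m=((hsv[...,2]>200)&(hsv[...,1]<40)).astype(np.uint8); n,lab,st,ce=cv2.connectedComponentsWithStats(m,connectivity=4)
u=proj(s,[.437,.152,.02])[0].round().astype(int); k=lab[u[1],u[0]]; print(st[k])
print(fit([(s,up(lab==k))],[.437,.152,-.126],.066,.066,.0199,.02))
E
python3 to.py 0.4371 0.1518 0.3 1.445
```

```text
time: 2.9
tool_pos: [0.3891, -0.175, -0.0041]
tool_rot: [-3.141, 0.002, -0.07]
contact_force: [-0.6, 0.3, -0.5]
opening: 0.0918
time: 3.65
tool_pos: [0.3898, -0.1753, -0.0029]
tool_rot: [3.141, -0.001, -0.072]
contact_force: [0.5, 1.0, 6.1]
opening: 0.0659
time: 4.4
tool_pos: [0.3911, -0.1762, 0.3008]
tool_rot: [3.137, -0.008, -0.072]
contact_force: [0.7, 0.5, -1.5]
opening: 0.066
[247 235  28  19 355]
(array([ 0.4389594 ,  0.1535072 , -0.12835658]), np.float64(0.11161951595206376))
t 4.5 pos [ 0.3899 -0.1755  0.2979] yaw -0.072 q [-0.6   0.11  1.64 -0.    1.4   1.04] F [-0.1  0.3 -1.3] open 0.0658
shift [  23.5 -329.8   -2.7] turn -1.517
```

```bash
python3 -m inch '[[[4,-47,0,0],[4,-47,0,0],[4,-47,0,0],[3,-47,0,0],[3,-47,0,0],[3,-47,0,0],[3,-47,0,0],[0,0,0,-0.168],[0,0,0,-0.168],[0,0,0,-0.168]]]'
python3 -m inch '[[[0,0,0,-0.168],[0,0,0,-0.168],[0,0,0,-0.168],[0,0,0,-0.168],[0,0,0,-0.168],[0,0,0,-0.168],[0,0,0,0]]]'
python3 to.py 0.4357 0.1348 0.026 1.444
```

```text
time: 5.7
tool_pos: [0.4361, 0.1512, 0.294]
tool_rot: [-3.14, 0.005, 0.438]
contact_force: [-0.2, -0.5, -1.6]
opening: 0.066
time: 6.58
tool_pos: [0.4363, 0.151, 0.2946]
tool_rot: [-3.138, 0.001, 1.438]
contact_force: [0.3, -0.1, -2.2]
opening: 0.0661
t 6.6 pos [0.4363 0.151  0.2946] yaw 1.438 q [ 0.17  0.18  1.56 -0.    1.41  0.3 ] F [ 0.3 -0.1 -2.2] open 0.0661
shift [-15.8   2.6 268.6] turn -0.006
```

```bash
python3 -m inch '[[[-8,1.5,50,0],[-8,1.5,50,0],[0,0,50,0],[0,0,50,0],[0,0,40,0],[0,0,20,0],[0,0,0,0],[0,0,0,0]]]'
python3 to.py 0.4357 0.1348 0.023 1.444
```

```text
time: 7.58
tool_pos: [0.4383, 0.135, 0.037]
tool_rot: [3.141, 0.0, 1.438]
contact_force: [0.3, -0.1, -1.5]
opening: 0.0658
t 7.6 pos [0.4383 0.135  0.037 ] yaw 1.438 q [ 0.13  0.49  1.93 -0.    0.72  0.26] F [ 0.3 -0.1 -1.5] open 0.0658
shift [-0.5 -2.5 14. ] turn -0.006
```

```bash
python3 -m inch '[[[-0.5,-2.5,8,-0.006],[0,0,4,0],[0,0,2,0],[0,0,0.5,0],[0,0,0,0]]]'
python3 to.py 0.4357 0.1348 0.023 1.444
```

```text
time: 8.2
tool_pos: [0.4354, 0.1348, 0.0231]
tool_rot: [3.141, 0.0, 1.446]
contact_force: [-3.0, -0.2, 10.7]
opening: 0.0659
t 8.2 pos [0.4354 0.1348 0.0231] yaw 1.446 q [ 0.13  0.51  1.95 -0.    0.68  0.26] F [-3.  -0.2 10.7] open 0.0659
shift [0.1 0.3 0.1] turn 0.002
```

```bash
python3 -m inch '[[[0,0,0,0],[0,0,0,0],[0,0,0,0],[0,0,-20,0],[0,0,-50,0],[0,0,-50,0],[0,0,-50,0],[0,0,-50,0],[0,0,-50,0]]]' -1
python3 -m inch '[[[-54,2.3,0,0],[-54,2.3,0,0],[-54,2.3,0,0],[-54,2.3,0,0],[-54,2.3,0,0],[-54,2.3,0,0],[-54,2.3,0,0],[-52,2.3,0,0]]]'
python3 -m inch '[[[0,0,0,0.174],[0,0,0,0.174],[0,0,0,0.174],[0,0,0,0.174],[0,0,0,0.174],[0,0,0,0.174],[0,0,0,0.174],[0,0,0,0.174],[0,0,0,0.174],[0,0,0,0]]]'
cat > look.py <<'E'
from h import *
import sys
t=grab('top'); s=grab('scene')
for o in([t],[s]): print(*[tuple(map(float,c)) for c in cartons(o)],sep='\n')
n=sys.argv[1]
a=[cv2.resize(rect(c,float(sys.argv[2]),.37,.51,.08,.23,2600),(390,364)) for c in (t,s)]; cv2.imwrite(f'pics/p{n}.png',np.hstack(a))
cv2.imwrite(f'pics/T{n}.png',t['img']); cv2.imwrite(f'pics/S{n}.png',s['img'])
E
python3 look.py 1 0.05; python3 to.py 0.401 -.294 0.1 -0.12
```

```text
time: 9.32
tool_pos: [0.4352, 0.1348, 0.2938]
tool_rot: [3.141, 0.0, 1.446]
contact_force: [0.8, -0.5, -0.4]
opening: 0.0916
time: 10.32
tool_pos: [0.3997, -0.2959, 0.2921]
tool_rot: [3.142, -0.0, 1.445]
contact_force: [0.6, -0.7, -0.2]
opening: 0.092
time: 11.58
tool_pos: [0.4001, -0.2941, 0.292]
tool_rot: [-3.141, 0.0, -0.119]
contact_force: [0.2, 0.0, 0.4]
opening: 0.0917
(0.5653, -0.2948, -1.399, 0.11, 1.0)
(0.4861, -0.1892, 1.246, 0.128, 1.0)
(0.4739, -0.2949, -1.434, 0.121, 1.0)
(0.3994, -0.2973, 1.45, 0.19, 1.0)
(0.5668, -0.2919, -1.564, 0.134, 1.0)
(0.488, -0.186, 1.372, 0.133, 1.0)
(0.4756, -0.2912, 1.569, 0.11, 1.0)
(0.4015, -0.2939, 1.402, 0.129, 1.0)
t 11.7 pos [ 0.4002 -0.2941  0.2921] yaw -0.117 q [-0.79  0.24  1.48 -0.    1.42  0.9 ] F [0.4 0.3 0.2] open 0.0918
shift [  0.9  -0.2 192.1] turn 0.003
```

View pics/p1.png

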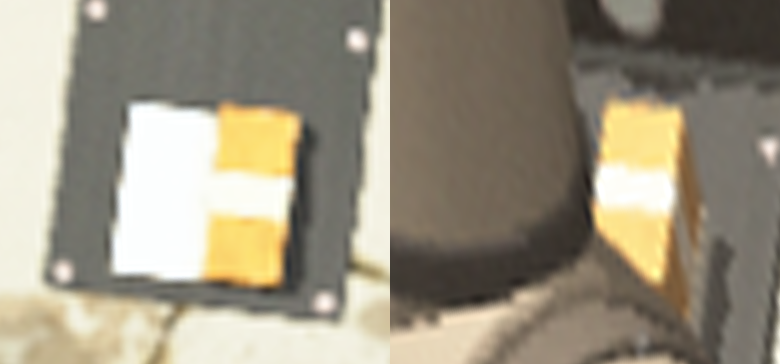

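```bash
python3 -m inch '[[[0.5,0.5,50,0],[0,0,60,0],[0,0,60,0],[0,0,60,0],[0,0,45,0],[0,0,20,0],[0,0,0,0]]]'
python3 to.py 0.4006 -0.295 -0.003 -0.135
```

```text
time: 12.55
tool_pos: [0.4001, -0.2942, -0.004]
tool_rot: [-3.14, 0.002, -0.117]
contact_force: [0.5, -0.2, 0.6]
opening: 0.0921
t 12.6 pos [ 0.4001 -0.2942 -0.004 ] yaw -0.117 q [-0.79  0.61  1.85 -0.    0.68  0.9 ] F [ 0.5 -0.2  0.6] open 0.0921
shift [ 0.6  0.8 -1. ] turn 0.018
```

```bash
python3 -m inch '[[[0.5,0.5,-1,0.018],[0,0,0,0],[0,0,0,0],[0,0,0,0],[0,0,0,0],[0,0,0,0],[0,0,0,0]]]' 1 25
python3 -m inch '[[[0,0,-60,0],[0,0,-60,0],[0,0,-60,0],[0,0,-60,0],[0,0,-60,0],[0,0,0,0]]]'
python3 -m inch '[[[-1.6,-52,0,0],[-1.6,-52,0,0],[-1.6,-52,0,0],[-1.6,-52,0,0],[-1.6,-52,0,0],[-1.6,-52,0,0],[-1.6,-52,0,0],[-1.6,-52,0,0],[-1.6,-50,0,0],[0,0,0,-0.174]]]'
python3 -m inch '[[[0,0,0,-0.176],[0,0,0,-0.176],[0,0,0,-0.176],[0,0,0,-0.176],[0,0,0,-0.176],[0,0,0,-0.176],[0,0,0,-0.176],[0,0,0,-0.176],[0,0,0,0]]]'
python3 to.py 0.4404 0.1711 0.026 1.444
```

```text
time: 13.42
tool_pos: [0.4012, -0.2953, -0.0015]
tool_rot: [3.141, -0.0, -0.138]
contact_force: [-0.3, 2.0, 6.2]
opening: 0.0661
time: 14.18
tool_pos: [0.4024, -0.2966, 0.3028]
tool_rot: [3.135, -0.008, -0.138]
contact_force: [0.3, -0.4, -0.5]
opening: 0.0659
time: 15.42
tool_pos: [0.4502, 0.1712, 0.2961]
tool_rot: [-3.142, 0.003, 0.043]
contact_force: [0.2, -0.2, -1.6]
opening: 0.0658
time: 16.55
tool_pos: [0.4505, 0.1681, 0.2967]
tool_rot: [-3.139, 0.001, 1.442]
contact_force: [-0.2, -0.3, -1.2]
opening: 0.0657
t 16.6 pos [0.4505 0.1681 0.2967] yaw 1.442 q [ 0.2   0.21  1.51 -0.    1.42  0.33] F [-0.2 -0.3 -1.2] open 0.0657
shift [  1.9  -9.7 270.7] turn -0.002
```

```bash
python3 -m inch '[[[1.8,-10.4,40,0],[0,0,50,0],[0,0,50,0],[0,0,50,0],[0,0,45,0],[0,0,20,0],[0,0,0,0],[0,0,0,0]]]'
python3 to.py 0.4404 0.1711 0.0245 1.444
```

```text
time: 17.55
tool_pos: [0.4414, 0.1715, 0.0437]
tool_rot: [3.141, -0.0, 1.442]
contact_force: [-0.1, -0.8, -0.5]
opening: 0.0656
t 17.6 pos [0.4414 0.1715 0.0437] yaw 1.442 q [ 0.21  0.49  1.89 -0.    0.76  0.34] F [-0.1 -0.8 -0.5] open 0.0656
shift [-0.5 -0.9 19.2] turn -0.002
```

```bash
python3 -m inch '[[[-0.5,-0.9,10,-0.002],[0,0,5,0],[0,0,3,0],[0,0,1.5,0],[0,0,0,0]]]'
python3 to.py 0.4404 0.1711 0.0245 1.444
```

```text
time: 18.18
tool_pos: [0.4399, 0.171, 0.0245]
tool_rot: [3.141, 0.0, 1.446]
contact_force: [-2.9, -0.2, 8.9]
opening: 0.0656
t 18.2 pos [0.4399 0.171  0.0245] yaw 1.446 q [ 0.21  0.53  1.91 -0.    0.71  0.33] F [-2.9 -0.2  8.9] open 0.0656
shift [0.2 0.5 0. ] turn 0.002
```

```bash
python3 -m inch '[[[0,0,0,0],[0,0,0,0],[0,0,0,0],[0,0,-20,0],[0,0,-50,0],[0,0,-50,0],[0,0,-50,0],[0,0,-50,0],[0,0,-55,0]]]' -1
python3 -m inch '[[[-50.3,13,0,0],[-50.3,13,0,0],[-50.3,13,0,0],[-50.3,13,0,0],[-50.3,13,0,0],[-50.3,13,0,0],[-50.3,13,0,0],[0,0,0,0]]]'
python3 -m inch '[[[0,0,0,0.177],[0,0,0,0.177],[0,0,0,0.177],[0,0,0,0.177],[0,0,0,0.177],[0,0,0,0.177],[0,0,0,0.177],[0,0,0,0.177],[0,0,0,0.177],[0,0,0,0.173]]]' -0.74
python3 look.py 2 0.05; python3 to.py 0.4872 -.1875 0.1 -0.32
```

```text
time: 19.3
tool_pos: [0.4395, 0.1709, 0.3001]
tool_rot: [-3.141, 0.0, 1.446]
contact_force: [0.7, -0.2, -0.5]
opening: 0.092
time: 20.3
tool_pos: [0.4862, -0.1928, 0.2977]
tool_rot: [-3.14, 0.0, 1.441]
contact_force: [-0.7, 0.4, 0.5]
opening: 0.0918
time: 21.55
tool_pos: [0.4862, -0.1884, 0.2986]
tool_rot: [-3.141, 0.0, -0.325]
contact_force: [-0.5, 0.0, -0.8]
opening: 0.08

(0.5668, -0.2919, -1.564, 0.134, 1.0)
(0.4874, -0.1863, 1.338, 0.132, 1.0)
(0.4754, -0.2913, -1.57, 0.119, 1.0)
t 21.6 pos [ 0.4863 -0.1886  0.2987] yaw -0.32 q [-0.52  0.29  1.4   0.    1.45  1.37] F [-0.3  0.3 -0.2] open 0.08
shift [  0.6  -1.3 198.7] turn -0.0
```

View pics/p2.png

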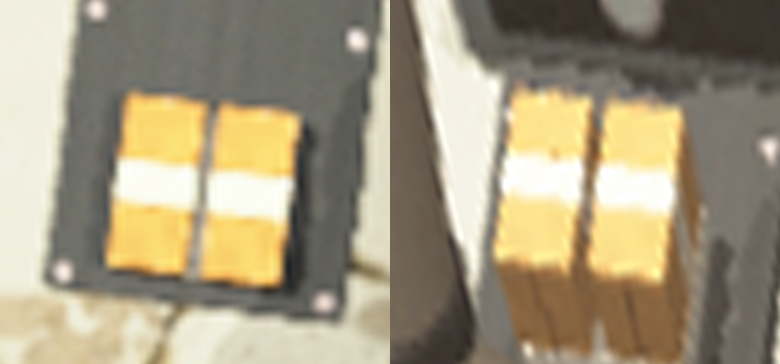

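```bash
python3 -m inch '[[[0.8,-0.8,50,0],[0,0,60,0],[0,0,60,0],[0,0,60,0],[0,0,45,0],[0,0,24,0],[0,0,0,0],[0,0,0,0]]]'
python3 to.py 0.4873 -0.1877 -0.002 -0.32
```

```text
time: 22.65
tool_pos: [0.4881, -0.1893, 0.0008]
tool_rot: [3.141, -0.002, -0.318]
contact_force: [0.2, -0.7, -0.3]
opening: 0.0799
t 22.6 pos [ 0.4881 -0.1893  0.0008] yaw -0.318 q [-0.52  0.63  1.78 -0.    0.73  1.37] F [ 0.2 -0.7 -0.3] open 0.0799
shift [-1.3 -1.2  2.8] turn 0.002
```

```bash
python3 -m inch '[[[-0.8,-1.2,2.8,0],[0,0,0,0],[0,0,0,0],[0,0,0,0],[0,0,0,0],[0,0,0,0],[0,0,0,0]]]' 1 25
python3 to.py 0.4873 -0.1877 -0.002 -0.32
python3 -m inch '[[[0,0,-60,0],[0,0,-60,0],[0,0,-60,0],[0,0,-60,0],[0,0,-62,0],[0,0,0,0]]]'
python3 -m inch '[[[-24.5,-43.6,0,0],[-24.5,-43.6,0,0],[-24.5,-43.6,0,0],[-24.5,-43.6,0,0],[-24.5,-43.6,0,0],[-24.5,-43.6,0,0],[-24.5,-43.6,0,0],[0,0,0,-0.096],[0,0,0,-0.097],[0,0,0,0]]]'
python3 to.py 0.4201 0.1550 0.053 -0.127
```

```text
time: 23.52
tool_pos: [0.4874, -0.1877, -0.0022]
tool_rot: [3.142, -0.001, -0.32]
contact_force: [-1.2, 2.3, 6.2]
opening: 0.066
t 23.5 pos [ 0.4874 -0.1877 -0.0022] yaw -0.32 q [-0.51  0.63  1.78  0.    0.72  1.38] F [-1.2  2.3  6.2] open 0.066
shift [-0.1 -0.  -0.2] turn 0.0
time: 24.28
tool_pos: [0.4886, -0.1888, 0.3042]
tool_rot: [3.139, -0.011, -0.32]
contact_force: [-1.1, -0.5, -1.4]
opening: 0.0662
time: 25.52
tool_pos: [0.4196, 0.1558, 0.2977]
tool_rot: [3.141, 0.002, -0.128]
contact_force: [0.0, -0.1, -1.7]
opening: 0.0657
t 25.5 pos [0.4196 0.1558 0.2977] yaw -0.128 q [ 0.18  0.15  1.59 -0.    1.41  1.88] F [ 0.  -0.1 -1.7] open 0.0657
shift [  1.1   0.5 244.7] turn -0.001
```

```bash
python3 -m inch '[[[0.5,0.8,40,0],[0,0,50,0],[0,0,50,0],[0,0,50,0],[0,0,30,0],[0,0,0,0],[0,0,0,0]]]'
python3 to.py 0.4201 0.1550 0.0538 -0.127
```

```text
time: 26.4
tool_pos: [0.4214, 0.155, 0.0797]
tool_rot: [-3.141, -0.001, -0.128]
contact_force: [-0.0, 0.2, -0.5]
opening: 0.0658
t 26.4 pos [0.4214 0.155  0.0797] yaw -0.128 q [ 0.18  0.4   1.92 -0.    0.82  1.88] F [-0.   0.2 -0.5] open 0.0658
shift [-1.3  0.1 25.9] turn -0.001
```

```bash
python3 -m inch '[[[-1.3,0.1,15,0],[0,0,6,0],[0,0,3,0],[0,0,2,0],[0,0,0,0]]]'
python3 to.py 0.4201 0.1550 0.0538 -0.127
python3 -m inch '[[[0,0,0,0],[0,0,0,0],[0,0,0,0],[0,0,-20,0],[0,0,-50,0],[0,0,-50,0],[0,0,-50,0],[0,0,-50,0],[0,0,-25,0]]]' -1
python3 -m inch '[[[12.3,48.6,0,0],[12.3,48.6,0,0],[12.3,48.6,0,0],[12.3,48.6,0,0],[12.3,48.6,0,0],[12.3,48.6,0,0],[12.3,48.6,0,0],[12.3,48.6,0,0],[12.3,48.6,0,-0.113],[0,0,0,-0.113]]]'
python3 look.py 3 0.08; python3 to.py 0.4747 -.293 0.1 0.1
```

```text
time: 27.02
tool_pos: [0.4198, 0.1552, 0.0537]
tool_rot: [-3.141, -0.001, -0.127]
contact_force: [-0.9, 0.2, 4.5]
opening: 0.0656
t 27.0 pos [0.4198 0.1552 0.0537] yaw -0.127 q [ 0.18  0.44  1.95 -0.    0.75  1.88] F [-0.9  0.2  4.5] open 0.0656
shift [ 0.3  0.1 -0.1] turn -0.0
time: 28.15
tool_pos: [0.4199, 0.1552, 0.3007]
tool_rot: [-3.14, -0.004, -0.127]
contact_force: [0.8, -0.1, -0.4]
opening: 0.0921
time: 29.4
tool_pos: [0.4733, -0.2961, 0.2966]
tool_rot: [-3.141, 0.001, 0.099]
contact_force: [0.6, 0.4, 0.1]
opening: 0.0918
(0.5654, -0.2948, -1.394, 0.137, 1.0)
(0.4737, -0.2956, -1.441, 0.115, 1.0)
(0.5668, -0.2919, -1.564, 0.134, 1.0)
(0.4744, -0.2907, 1.53, 0.136, 1.0)
t 29.5 pos [ 0.4734 -0.2935  0.2972] yaw 0.098 q [-0.69  0.36  1.3   0.    1.48  0.78] F [-0.2  0.3 -0.6] open 0.092
shift [ 1.600e+00 -1.000e-01  1.972e+02] turn -0.002
```

View pics/p3.png

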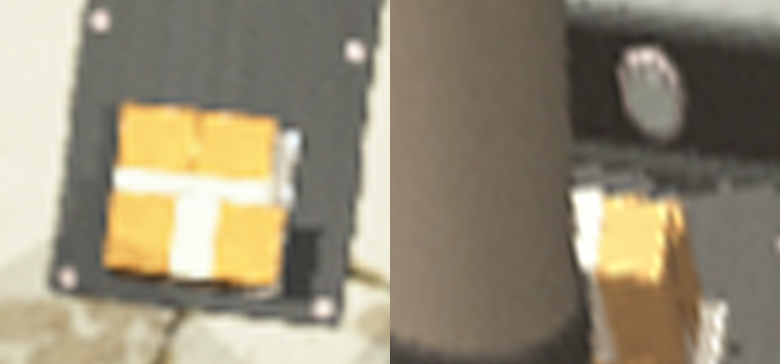

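```bash
python3 - <<'E'
import cv2,numpy as np
a=cv2.imread('pics/T3.png')[225:275,225:285]; b=cv2.imread('pics/S3.png')[190:260,215:299]
cv2.imwrite('pics/z3.png',np.hstack([cv2.resize(a,(480,400),interpolation=cv2.INTER_CUBIC)[:, :400],cv2.resize(b,(400,400*70//84+67),interpolation=cv2.INTER_CUBIC)[:400]]))
E
```

```text
(no output)
```

View pics/z3.png

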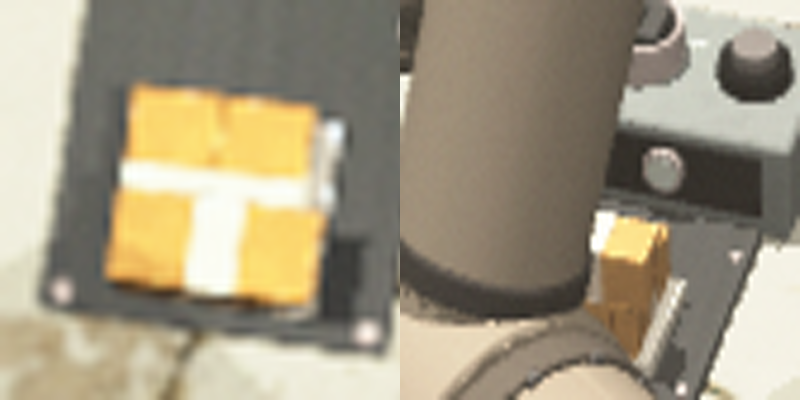

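```bash
python3 -m inch '[[[-1,-50.2,0,0],[-1,-50.2,0,0],[-1,-50.2,0,0],[-1,-50.2,0,0],[-1,-50.2,0,0],[-1,-50.2,0,0],[-1,-50.2,0,0],[-1,-50.2,0,0],[-1,-50.2,0,0],[0,0,0,0.112]]]' -1
python3 -m inch '[[[0,0,0,0.113],[0,0,50,0],[0,0,50,0],[0,0,50,0],[0,0,45,0],[0,0,20,0],[0,0,0,0],[0,0,0,0]]]'
python3 to.py 0.4198 0.1552 0.0550 -0.127
```

```text
time: 30.75
tool_pos: [0.4187, 0.1593, 0.2981]
tool_rot: [-3.141, -0.0, -0.012]
contact_force: [0.2, -0.3, -0.8]
opening: 0.0917
time: 31.75
tool_pos: [0.4207, 0.1563, 0.0839]
tool_rot: [-3.141, -0.002, -0.127]
contact_force: [1.1, -0.4, 0.9]
opening: 0.0922
t 31.8 pos [0.4207 0.1563 0.0839] yaw -0.127 q [ 0.18  0.39  1.92 -0.    0.83  1.88] F [ 1.1 -0.4  0.9] open 0.0922
shift [-0.8  1.2 28.9] turn 0.0
```

```bash
python3 -m inch '[[[-0.8,1.2,20,0],[0,0,9,0],[0,0,0,0]]]'
python3 -m inch '[[[0,0,0,0],[0,0,0,0],[0,0,0,0],[0,0,0,0],[0,0,0,0],[0,0,0,0]]]' 1 25
python3 -m inch '[[[0,0,-50,0],[0,0,-50,0],[0,0,-50,0],[0,0,-50,0],[0,0,-50,0],[0,0,0,0]]]'
python3 -m inch '[[[3.4,49.3,0,0],[3.4,49.3,0,0],[3.4,49.3,0,0],[3.4,49.3,0,0],[3.4,49.3,0,0],[3.4,49.3,0,0],[3.4,49.3,0,0],[0,0,0,0]]]'
python3 look.py 4 0.05; python3 to.py 0.4 -.19 0 -0.127
```

```text
time: 32.12
tool_pos: [0.4193, 0.1549, 0.0542]
tool_rot: [3.142, -0.0, -0.126]
contact_force: [0.2, 1.1, -0.2]
opening: 0.0917
time: 32.88
tool_pos: [0.4195, 0.1549, 0.0542]
tool_rot: [-3.141, -0.001, -0.126]
contact_force: [-1.1, -0.3, 5.2]
opening: 0.0658
time: 33.62
tool_pos: [0.4207, 0.1551, 0.3071]
tool_rot: [-3.14, -0.007, -0.126]
contact_force: [0.3, 0.6, -1.8]
opening: 0.0659
time: 34.62
tool_pos: [0.3984, -0.1929, 0.3019]
tool_rot: [-3.141, 0.003, -0.131]
contact_force: [-0.3, 0.8, -1.2]
opening: 0.066
(0.5653, -0.2948, -1.399, 0.11, 1.0)
(0.5668, -0.2919, -1.564, 0.134, 1.0)
(0.4755, -0.2909, 1.563, 0.111, 1.0)
t 34.7 pos [ 0.3988 -0.1902  0.3025] yaw -0.128 q [-0.62  0.13  1.59  0.    1.42  1.08] F [ 0.   0.2 -1.2] open 0.0657
shift [2.000e+00 2.000e-01 3.025e+02] turn -0.001
```

View pics/p4.png

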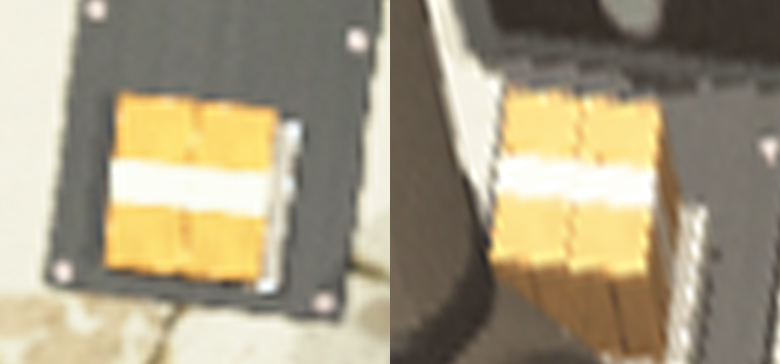

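```bash
python3 -m inch '[[[0,0,60,0],[0,0,60,0],[0,0,60,0],[0,0,60,0],[0,0,45,0],[0,0,12,0],[0,0,4,0],[0,0,3,0],[0,0,0,0]]]'
python3 to.py 0.4 -.19 -.001 -0.127
```

```text
time: 35.85
tool_pos: [0.4001, -0.191, 0.001]
tool_rot: [3.14, -0.002, -0.126]
contact_force: [-0.6, -0.9, -0.6]
opening: 0.0656
t 35.9 pos [ 0.4001 -0.191   0.001 ] yaw -0.126 q [-0.62  0.54  2.   -0.    0.6   1.08] F [-0.6 -0.9 -0.6] open 0.0656
shift [-0.2 -0.9  2. ] turn 0.001
```

```bash
python3 -m inch '[[[0,0,2.5,0],[0,0,0.5,0]]]'
python3 -m inch '[[[0,0,0,0],[0,0,0,0],[0,0,0,0],[0,0,-50,0],[0,0,-60,0],[0,0,-60,0],[0,0,-60,0],[0,0,-60,0],[0,0,-10,0]]]' -1
python3 to.py 0.4 -.19 0.3 -0.127
python3 -m inch '[[[-0.7,-47.9,0,0],[-0.7,-47.9,0,0],[-0.7,-47.9,0,0],[-0.7,-47.9,0,0],[-0.7,-47.9,0,0],[-0.7,-47.9,0,0],[-0.7,-47.9,0,0],[0,0,0,-0.178],[0,0,0,-0.178],[0,0,0,-0.178]]]'
python3 -m inch '[[[0,0,0,-0.179],[0,0,0,-0.179],[0,0,0,-0.179],[0,0,0,-0.179],[0,0,0,-0.179],[0,0,0,-0.179],[0,0,0,0]]]'
python3 to.py 0.438 0.143 0.1 1.48
```

```text
time: 36.1
tool_pos: [0.4, -0.191, -0.0019]
tool_rot: [3.14, -0.002, -0.126]
contact_force: [-2.4, 1.3, 17.3]
opening: 0.0656
time: 37.22
tool_pos: [0.4006, -0.1914, 0.3008]
tool_rot: [3.138, -0.007, -0.126]
contact_force: [0.8, 0.1, -0.1]
opening: 0.0921
t 37.2 pos [ 0.4006 -0.1914  0.3008] yaw -0.126 q [-0.62  0.13  1.6  -0.    1.4   1.08] F [ 0.8  0.1 -0.1] open 0.0921
shift [-0.8 -1.3  0.8] turn 0.001
time: 38.48
tool_pos: [0.4361, 0.1429, 0.2953]
tool_rot: [-3.141, 0.003, 0.414]
contact_force: [0.4, -0.1, 0.0]
opening: 0.092
time: 39.35
tool_pos: [0.4363, 0.1426, 0.2956]
tool_rot: [-3.139, 0.001, 1.48]
contact_force: [0.2, -0.5, -0.1]
opening: 0.0916
t 39.4 pos [0.4363 0.1426 0.2956] yaw 1.48 q [ 0.15  0.17  1.56 -0.    1.41  0.24] F [ 0.2 -0.5 -0.1] open 0.0916
shift [  0.6   2.2 195.6] turn 0.0
```

```bash
python3 -m inch '[[[0.6,1.2,50,0],[0,0,60,0],[0,0,60,0],[0,0,60,0],[0,0,30,0],[0,0,8,0],[0,0,0,0]]]'
python3 to.py 0.438 0.143 0.024 1.48
```

```text
time: 40.22
tool_pos: [0.4381, 0.1432, 0.029]
tool_rot: [-3.141, 0.0, 1.48]
contact_force: [-0.3, -0.3, 0.5]
opening: 0.0919
t 40.2 pos [0.4381 0.1432 0.029 ] yaw 1.48 q [ 0.15  0.5   1.93 -0.    0.71  0.24] F [-0.3 -0.3  0.5] open 0.0919
shift [-0.2 -0.1  5. ] turn 0.0
```

```bash
python3 -m inch '[[[0,0,5,0],[0,0,0,0],[0,0,0,0],[0,0,0,0],[0,0,0,0],[0,0,0,0]]]' 1 25
python3 -m inch '[[[0,0,-5,0],[0,0,0,0.036],[-4.2,-0.6,0,0],[-4.2,-0.6,0,0],[0,0,0,0],[0,0,0,0]]]'
python3 to.py 0.4357 0.1348 0.024 1.444
```

```text
time: 40.98
tool_pos: [0.4382, 0.1432, 0.0244]
tool_rot: [3.141, -0.0, 1.482]
contact_force: [-1.9, -0.4, 5.9]
opening: 0.0659
time: 41.72
tool_pos: [0.4358, 0.1349, 0.0289]
tool_rot: [-3.142, 0.0, 1.446]
contact_force: [-0.7, -0.8, -0.6]
opening: 0.0658
t 41.7 pos [0.4358 0.1349 0.0289] yaw 1.446 q [ 0.13  0.5   1.95 -0.    0.7   0.26] F [-0.7 -0.8 -0.6] open 0.0658
shift [-0.1 -0.1  4.9] turn 0.002
```

```bash
python3 -m inch '[[[0,0,4,0.002],[0,0,1,0],[0,0,0,0]]]'
python3 -m inch '[[[0,0,0,0],[0,0,0,0],[0,0,0,0],[0,0,-35,0],[20,0,0,-0.044],[19.5,-0.7,0,0],[0,0,0,0],[0,0,0,0]]]' -1
python3 to.py 0.440 0.174 0.0245 1.49
```

```text
time: 42.1
tool_pos: [0.4359, 0.1351, 0.0244]
tool_rot: [3.141, -0.0, 1.444]
contact_force: [-2.4, -1.7, 7.7]
opening: 0.0658
time: 43.1
tool_pos: [0.4389, 0.1739, 0.0587]
tool_rot: [-3.141, 0.0, 1.488]
contact_force: [-0.4, -0.1, -0.6]
opening: 0.0916
t 43.1 pos [0.4389 0.1739 0.0587] yaw 1.488 q [ 0.21  0.47  1.88 -0.    0.8   0.3 ] F [-0.4 -0.1 -0.6] open 0.0916
shift [ 0.2  1.1 34.2] turn -0.002
```

```bash
python3 -m inch '[[[0,1,25,0],[0,0,9,0],[0,0,0,0],[0,0,0,0]]]'
python3 -m inch '[[[0,0,0,0],[0,0,0,0],[0,0,0,0],[0,0,0,0],[0,0,0,0],[0,0,-5,0],[0,0,0,0.044],[-3.3,0.6,0,0],[0,0,0,0],[0,0,0,0]]]' 1 25
python3 to.py 0.4403 0.1706 0.0245 1.444
```

```text
time: 43.6
tool_pos: [0.4405, 0.1741, 0.0254]
tool_rot: [3.141, -0.0, 1.488]
contact_force: [-0.4, 0.1, -0.5]
opening: 0.0918
time: 44.85
tool_pos: [0.4403, 0.1708, 0.0299]
tool_rot: [-3.142, 0.0, 1.444]
contact_force: [-0.4, -0.3, -1.6]
opening: 0.066
t 44.9 pos [0.4403 0.1708 0.0299] yaw 1.444 q [ 0.21  0.52  1.9  -0.    0.72  0.33] F [-0.4 -0.3 -1.6] open 0.066
shift [-0.2 -0.   5.4] turn 0.0
```

```bash
python3 -m inch '[[[0,0,4,0],[0,0,1.5,0],[0,0,0,0]]]'
python3 -m inch '[[[0,0,0,0],[0,0,0,0],[0,0,0,0],[0,0,-30,0],[0,0,-50,0],[0,0,-50,0],[0,0,-50,0],[0,0,-50,0],[0,0,-45,0]]]' -1
python3 -m inch '[[[-52,0.8,0,0],[-52,0.8,0,0],[-52,0.8,0,0],[-52,0.8,0,0],[-52,0.8,0,0],[-52,0.8,0,0],[-52,0.8,0,0],[0,0,0,0.174],[0,0,0,0.174],[0,0,0,0.174]]]'
python3 -m inch '[[[0,0,0,0.174],[0,0,0,0.174],[0,0,0,0.174],[0,0,0,0.175],[0,0,0,0.175],[0,0,0,0.175],[0,0,0,0]]]'
python3 look.py 5 0.05; python3 to.py 0.4 -.191 -0.002 -0.126
```

```text
time: 45.22
tool_pos: [0.4404, 0.1709, 0.0251]
tool_rot: [3.141, 0.0, 1.444]
contact_force: [-2.1, 0.1, 10.1]
opening: 0.0659
time: 46.35
tool_pos: [0.4402, 0.1709, 0.3012]
tool_rot: [3.141, -0.0, 1.444]
contact_force: [0.4, -0.2, 0.5]
opening: 0.092
time: 47.6
tool_pos: [0.3996, -0.191, 0.2991]
tool_rot: [-3.141, 0.0, 0.915]
contact_force: [-0.1, -0.4, -0.1]
opening: 0.0919
time: 48.48
tool_pos: [0.3997, -0.1908, 0.2992]
tool_rot: [-3.141, 0.0, -0.124]
contact_force: [0.4, 0.5, -0.2]
opening: 0.0918
(0.5653, -0.2948, -1.399, 0.11, 1.0)
(0.3967, -0.1964, 1.444, 0.418, 1.0)
(0.5668, -0.2919, -1.564, 0.134, 1.0)
(0.4758, -0.2916, -1.515, 0.115, 1.0)
(0.3993, -0.1934, 1.455, 0.125, 1.0)
t 48.6 pos [ 0.3998 -0.1908  0.2993] yaw -0.122 q [-0.62  0.14  1.6  -0.    1.41  1.07] F [ 1.  -0.1  0.3] open 0.0918
shift [3.000e-01 2.000e-01 3.013e+02] turn 0.004
```

View pics/p5.png

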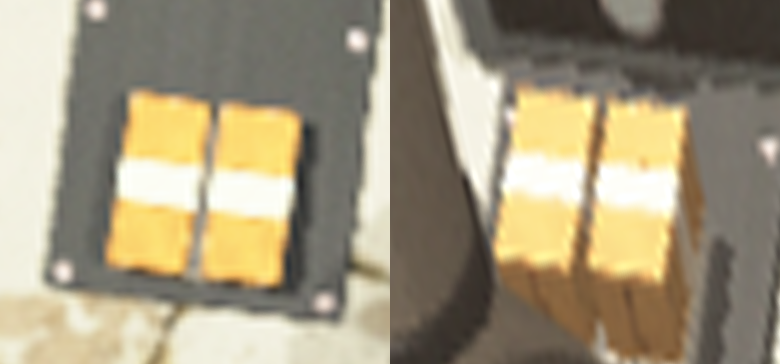

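```bash
python3 -m inch '[[[0,0,60,0.004],[0,0,60,0],[0,0,60,0],[0,0,60,0],[0,0,45,0],[0,0,16,0],[0,0,0,0],[0,0,0,0]]]'
python3 to.py 0.4 -.191 -.002 -0.126
python3 -m inch '[[[0,0,0,0],[0,0,0,0],[0,0,0,0],[0,0,0,0],[0,0,0,0],[0,0,0,0]]]' 1 25
python3 -m inch '[[[0,0,-60,0],[0,0,-60,0],[0,0,-60,0],[0,0,-60,0],[0,0,-62,0],[0,0,0,0]]]'
python3 -m inch '[[[-3.4,-49.4,0,0],[-3.4,-49.4,0,0],[-3.4,-49.4,0,0],[-3.4,-49.4,0,0],[-3.4,-49.4,0,0],[-3.4,-49.4,0,0],[-3.4,-49.4,0,0],[0,0,0,0],[0,0,0,0]]]'
python3 to.py 0.4201 0.1550 0.08 -0.127
```

```text
time: 49.58
tool_pos: [0.4004, -0.1913, -0.0009]
tool_rot: [3.141, -0.001, -0.128]
contact_force: [0.0, -0.0, 0.5]
opening: 0.0918
t 49.6 pos [ 0.4004 -0.1913 -0.0009] yaw -0.128 q [-0.62  0.54  2.   -0.    0.6   1.08] F [ 0.  -0.   0.5] open 0.0918
shift [-0.4 -0.2  1.1] turn -0.002
time: 50.32
tool_pos: [0.4, -0.191, -0.0012]
tool_rot: [3.141, -0.001, -0.129]
contact_force: [-1.1, 0.6, 5.6]
opening: 0.0657
time: 51.08
tool_pos: [0.4014, -0.1919, 0.3048]
tool_rot: [3.137, -0.009, -0.129]
contact_force: [0.6, -0.6, -1.4]
opening: 0.0657
time: 52.2
tool_pos: [0.4202, 0.1548, 0.2992]
tool_rot: [3.14, 0.002, -0.128]
contact_force: [0.3, -0.1, -1.3]
opening: 0.0658
t 52.2 pos [0.4202 0.1548 0.2992] yaw -0.128 q [ 0.18  0.15  1.58 -0.    1.41  1.88] F [ 0.3 -0.1 -1.3] open 0.0658
shift [  0.3  -0.5 219.2] turn -0.001
```

```bash
python3 -m inch '[[[-0.6,0,60,0],[0,0,60,0],[0,0,60,0],[0,0,40,0],[0,0,10,0],[0,0,0,0],[0,0,0,0]]]'
python3 to.py 0.4201 0.1550 0.0548 -0.127
```

```text
time: 53.08
tool_pos: [0.4215, 0.1551, 0.0719]
tool_rot: [-3.141, -0.003, -0.13]
contact_force: [0.5, -0.9, -0.1]
opening: 0.0659
t 53.1 pos [0.4215 0.1551 0.0719] yaw -0.13 q [ 0.18  0.41  1.93 -0.    0.8   1.88] F [ 0.5 -0.9 -0.1] open 0.0659
shift [-1.4  0.3 17.1] turn -0.003
```

```bash
python3 -m inch '[[[-1.4,0.2,10,-0.003],[0,0,4,0],[0,0,2,0],[0,0,1,0],[0,0,0,0]]]'
python3 -m inch '[[[0,0,0,0],[0,0,0,0],[0,0,0,0],[0,0,-20,0],[0,0,-50,0],[0,0,-50,0],[0,0,-50,0],[0,0,-50,0],[0,0,-25,0]]]' -1
python3 -m inch '[[[12.5,48.6,0,0],[12.5,48.6,0,0],[12.5,48.6,0,0],[12.5,48.6,0,0],[12.5,48.6,0,0],[12.5,48.6,0,0],[12.5,48.6,0,0],[12.5,48.6,0,0],[12.5,48.6,0,0],[0,0,0,-0.121]]]'
python3 -m inch '[[[0,0,50,-0.121],[0,0,60,0],[0,0,60,0],[0,0,60,0],[0,0,25,0],[0,0,0,0],[0,0,0,0]]]' 
python3 to.py 0.475 -.293 -0.002 0.115; python3 look.py 6 0.08
```

```text
time: 53.7
tool_pos: [0.4185, 0.1552, 0.0548]
tool_rot: [3.141, -0.0, -0.126]
contact_force: [-6.6, -0.8, 17.8]
opening: 0.0659
time: 54.82
tool_pos: [0.4194, 0.1553, 0.301]
tool_rot: [-3.141, -0.004, -0.126]
contact_force: [0.5, 0.3, -0.2]
opening: 0.0921
time: 56.08
tool_pos: [0.475, -0.2962, 0.2969]
tool_rot: [-3.141, 0.002, -0.006]
contact_force: [0.3, 0.7, -0.6]
opening: 0.0918
time: 56.95
tool_pos: [0.476, -0.2935, 0.0445]
tool_rot: [3.14, -0.001, 0.116]
contact_force: [-0.7, -0.6, 0.5]
opening: 0.0916
t 57.0 pos [ 0.476  -0.2935  0.0445] yaw 0.116 q [-0.69  0.61  1.65 -0.    0.88  0.77] F [-0.7 -0.6  0.5] open 0.0916
shift [-1.  -0.7 46.5] turn 0.001
(0.5653, -0.2949, -1.397, 0.107, 1.0)
(0.5555, -0.2806, -1.151, 0.287, 1.0)
(0.4755, -0.2914, 1.565, 0.147, 1.0)
```

View pics/p6.png

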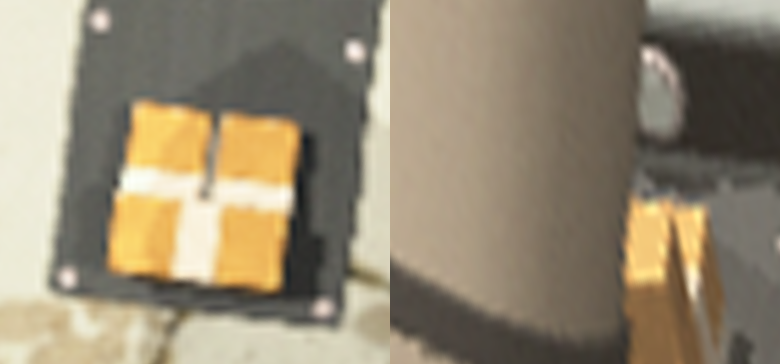

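```bash
python3 -m inch '[[[-1,-0.5,30,0],[0,0,16,0],[0,0,0,0],[0,0,0,0]]]'
python3 -m inch '[[[0,0,0,0],[0,0,0,0],[0,0,0,0],[0,0,0,0],[0,0,0,0],[0,0,0,0]]]' 1 25
python3 -m inch '[[[0,0,-60,0],[0,0,-60,0],[0,0,-60,0],[0,0,-60,0],[0,0,-62,0],[0,0,0,0]]]'
python3 -m inch '[[[3.6,-49.2,0,0],[3.6,-49.2,0,0],[3.6,-49.2,0,0],[3.6,-49.2,0,0],[3.6,-49.2,0,0],[3.6,-49.2,0,0],[3.6,-49.2,0,0],[3.6,-49.2,0,0],[3.6,-49.2,0,0],[0,0,0,0.121]]]'
python3 -m inch '[[[0,0,50,0.122],[0,0,50,0],[0,0,50,0],[0,0,50,0],[0,0,15,0],[0,0,0,0],[0,0,0,0]]]'
python3 to.py 0.4559 0.1504 0.055 -0.127
```

```text
time: 57.55
tool_pos: [0.4748, -0.293, -0.0017]
tool_rot: [3.14, -0.001, 0.116]
contact_force: [-0.0, -0.6, 0.5]
opening: 0.092
time: 58.3
tool_pos: [0.4743, -0.2925, -0.0023]
tool_rot: [3.142, -0.0, 0.116]
contact_force: [-0.9, 1.5, 4.6]
opening: 0.0659
time: 59.05
tool_pos: [0.4759, -0.2939, 0.3046]
tool_rot: [3.134, -0.007, 0.116]
contact_force: [0.9, -1.0, -1.7]
opening: 0.0657
time: 60.3
tool_pos: [0.4542, 0.1539, 0.2975]
tool_rot: [-3.142, 0.003, -0.003]
contact_force: [0.1, -0.4, -0.8]
opening: 0.066
time: 61.18
tool_pos: [0.4555, 0.151, 0.0846]
tool_rot: [3.142, -0.0, -0.127]
contact_force: [0.6, -0.6, -0.8]
opening: 0.0659
t 61.2 pos [0.4555 0.151  0.0846] yaw -0.127 q [ 0.16  0.43  1.84 -0.    0.87  1.86] F [ 0.6 -0.6 -0.8] open 0.0659
shift [ 0.5  0.6 29.6] turn -0.0
```

```bash
python3 -m inch '[[[0.5,0.6,18,0],[0,0,7,0],[0,0,3,0],[0,0,2,0],[0,0,0,0],[0,0,0,0]]]'
python3 to.py 0.4559 0.1504 0.0537 -0.127
python3 -m inch '[[[0,0,0,0],[0,0,0,0],[0,0,0,0],[0,0,-20,0],[0,0,-50,0],[0,0,-50,0],[0,0,-50,0],[0,0,-50,0],[0,0,-26,0]]]' -1
python3 -m inch '[[[18.4,47.4,0,0],[18.4,47.4,0,0],[18.4,47.4,0,0],[18.4,47.4,0,0],[18.4,47.4,0,0],[18.4,47.4,0,0],[18.4,47.4,0,0],[18.4,47.4,0,0],[18.4,47.4,0,0],[0,0,0,-0.138]]]'
python3 -m inch '[[[0,0,50,-0.139],[0,0,60,0],[0,0,60,0],[0,0,60,0],[0,0,25,0],[0,0,0,0],[0,0,0,0]]]' 
python3 to.py 0.566 -.2934 -0.002 0.15; python3 look.py 7 0.08
```

```text
time: 61.92
tool_pos: [0.4559, 0.1504, 0.0547]
tool_rot: [-3.142, -0.001, -0.127]
contact_force: [-0.3, -0.4, -0.5]
opening: 0.066
t 61.9 pos [0.4559 0.1504 0.0547] yaw -0.127 q [ 0.16  0.48  1.86 -0.    0.8   1.86] F [-0.3 -0.4 -0.5] open 0.066
shift [0. 0. 1.] turn -0.0
time: 63.05
tool_pos: [0.4563, 0.1505, 0.3034]
tool_rot: [-3.14, -0.004, -0.127]
contact_force: [-0.3, 0.1, -0.2]
opening: 0.0918
time: 64.3
tool_pos: [0.5655, -0.2974, 0.2986]
tool_rot: [-3.141, 0.002, 0.01]
contact_force: [0.4, 0.7, -0.6]
opening: 0.0918
time: 65.18
tool_pos: [0.5667, -0.2944, 0.0469]
tool_rot: [3.14, -0.002, 0.15]
contact_force: [0.3, -0.3, 0.4]
opening: 0.0918
t 65.2 pos [ 0.5667 -0.2944  0.0469] yaw 0.15 q [-0.6   0.72  1.4  -0.    1.02  0.82] F [ 0.3 -0.3  0.4] open 0.0918
shift [-0.6 -1.1 48.9] turn -0.0

(0.5676, -0.2903, -1.385, 0.149, 1.0)
```

View pics/p7.png

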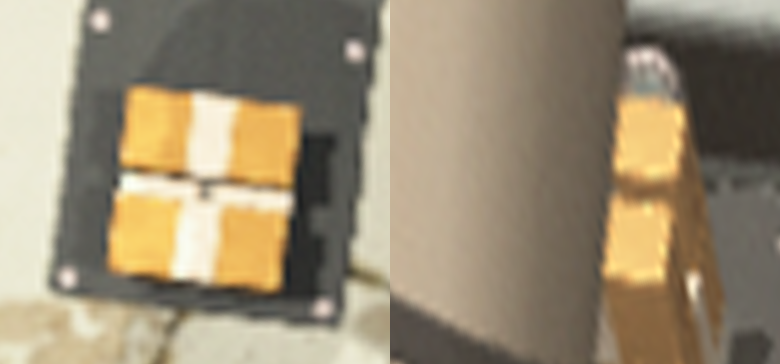

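```bash
cat > prof.py <<'E'
from h import *
import sys
r=grab('top'); r['img']=cv2.imread(sys.argv[1]); z=float(sys.argv[2]); c=np.array([.438,.1527]); a=-.127
ex,ey=np.array([np.cos(a),np.sin(a)]),np.array([-np.sin(a),np.cos(a)])
for ax,ay,n in((ex,ey,'x'),(ey,ex,'y')):
  for o in map(float,sys.argv[3].split(',')):
    s=np.arange(-.045,.0451,.0005); acc=0
    for do in(-.004,0,.004):
        P=np.c_[c+s[:,None]*ax+(o+do)*ay,np.full(len(s),z)]; uv=proj(r,P).astype(np.float32)
        acc=acc+cv2.remap(r['img'].astype(np.float32),uv[:,0][None],uv[:,1][None],cv2.INTER_LINEAR)[0][:,2]
    g=np.gradient(cv2.GaussianBlur(acc[None]/3,(1,1),0)[0]); g=np.convolve(g,np.ones(3)/3,'same')
    pk=[(round(s[i]*1000,1),round(g[i],1)) for i in range(2,len(s)-2) if abs(g[i])>4 and abs(g[i])==abs(g[max(0,i-5):i+6]).max()]
    print(n,o,pk)
E
echo layer1; python3 prof.py pics/T5.png .05 -.018,.018; echo layer2; python3 prof.py pics/T7.png .08 -.022,.022
```

```text
layer1
x -0.018 [(np.float64(-33.5), np.float64(18.9)), (np.float64(33.5), np.float64(-19.2))]
x 0.018 [(np.float64(-33.5), np.float64(19.2)), (np.float64(33.5), np.float64(-18.3))]
y -0.018 [(np.float64(-42.0), np.float64(-6.1)), (np.float64(-35.0), np.float64(21.2)), (np.float64(-3.0), np.float64(-10.6)), (np.float64(1.0), np.float64(10.9)), (np.float64(32.5), np.float64(-21.1))]
y 0.018 [(np.float64(-42.0), np.float64(-5.6)), (np.float64(-35.0), np.float64(21.0)), (np.float64(-3.5), np.float64(-10.1)), (np.float64(0.5), np.float64(10.3)), (np.float64(31.5), np.float64(-18.4))]
layer2
x -0.022 [(np.float64(-35.5), np.float64(20.5)), (np.float64(1.5), np.float64(-11.3)), (np.float64(5.5), np.float64(7.5)), (np.float64(35.5), np.float64(-17.8))]
x 0.022 [(np.float64(-36.0), np.float64(20.9)), (np.float64(2.0), np.float64(-11.5)), (np.float64(5.5), np.float64(13.4)), (np.float64(35.5), np.float64(-16.2))]
y -0.022 [(np.float64(-34.5), np.float64(21.9)), (np.float64(33.0), np.float64(-21.7))]
y 0.022 [(np.float64(-35.5), np.float64(21.4)), (np.float64(32.5), np.float64(-21.6))]
```

```bash
python3 -m inch '[[[-0.6,-1,30,0],[0,0,17,0],[0,0,0,0],[0,0,0,0]]]'
python3 -m inch '[[[0,0,0,0],[0,0,0,0],[0,0,0,0],[0,0,0,0],[0,0,0,0],[0,0,0,0]]]' 1 25
python3 to.py 0.4357 0.1348 0.0827 1.444
```

```text
time: 65.88
tool_pos: [0.5657, -0.2933, -0.0007]
tool_rot: [3.141, -0.001, 0.15]
contact_force: [0.0, -0.5, 0.0]
opening: 0.0922
time: 66.62
tool_pos: [0.5652, -0.2928, -0.0012]
tool_rot: [3.142, -0.0, 0.15]
contact_force: [-1.6, 2.6, 5.2]
opening: 0.0659
t 66.6 pos [ 0.5652 -0.2928 -0.0012] yaw 0.15 q [-0.6   0.78  1.43  0.    0.93  0.82] F [-1.6  2.6  5.2] open 0.0659
shift [ -64.2 -442.1  -84. ] turn -1.294
```

```bash
python3 -m inch '[[[0,0,-60,0],[0,0,-60,0],[0,0,-60,0],[0,0,-60,0],[0,0,-62,0],[0,0,0,0]]]'
python3 -m inch '[[[-7.1,-49.1,0,0],[-7.1,-49.1,0,0],[-7.1,-49.1,0,0],[-7.1,-49.1,0,0],[-7.1,-49.1,0,0],[-7.1,-49.1,0,0],[-7.1,-49.1,0,0],[-7.1,-49.1,0,0],[-7.1,-49.1,0,0],[0,0,0,-0.16]]]'
python3 -m inch '[[[0,0,0,-0.162],[0,0,0,-0.162],[0,0,0,-0.162],[0,0,0,-0.162],[0,0,0,-0.162],[0,0,0,-0.162],[0,0,0,-0.162],[0,0,50,0],[0,0,50,0],[0,0,50,0]]]'
python3 -m inch '[[[0,0,35,0],[0,0,0,0],[0,0,0,0]]]'
python3 to.py 0.4357 0.1348 0.0848 1.444
```

```text
time: 67.38
tool_pos: [0.5667, -0.2942, 0.3064]
tool_rot: [3.133, -0.008, 0.15]
contact_force: [0.3, -0.6, -1.9]
opening: 0.0658
time: 68.62
tool_pos: [0.4344, 0.1372, 0.2991]
tool_rot: [-3.141, 0.002, 0.317]
contact_force: [-0.4, -0.8, -1.2]
opening: 0.0666
time: 69.88
tool_pos: [0.4351, 0.1343, 0.1479]
tool_rot: [-3.141, 0.001, 1.444]
contact_force: [0.8, 0.5, -1.3]
opening: 0.0658
time: 70.25
tool_pos: [0.4365, 0.1346, 0.1161]
tool_rot: [3.141, -0.0, 1.444]
contact_force: [0.2, 0.4, -1.3]
opening: 0.0661
t 70.2 pos [0.4365 0.1346 0.1161] yaw 1.444 q [ 0.13  0.35  1.86 -0.    0.93  0.26] F [ 0.2  0.4 -1.3] open 0.0661
shift [ 0.1 -0.9 31.3] turn -0.0
```

```bash
python3 -m inch '[[[0.1,-0.9,18,0],[0,0,8,0],[0,0,3,0],[0,0,2,0],[0,0,0,0],[0,0,0,0]]]'
python3 to.py 0.4357 0.1348 0.0848 1.444
python3 -m inch '[[[0,0,0,0],[0,0,0,0],[0,0,0,0],[0,0,-20,0],[0,0,-50,0],[0,0,-50,0],[0,0,-50,0],[0,0,-45,0]]]' -1
python3 -m inch '[[[-50,0,0,0],[-50,0,0,0],[-50,0,0,0],[-50,0,0,0],[-50,0,0,0],[-50,0,0,0],[0,0,0,0],[0,0,0,0]]]'
python3 - <<'E'
from h import *
t=grab('top'); s=grab('scene'); cv2.imwrite('pics/T8.png',t['img']); cv2.imwrite('pics/S8.png',s['img'])
for r,c in((t,'top'),(s,'scene')):
    for l,z in(('key_bow',.06),('key_stand',0),('keyway',.084),('start_top',.07)):
        print(c,l,[(round(d['conf'],2),np.round(d['at'],1).tolist(),unproj(r,[d['at'][::-1]],z)[0][:2].round(4).tolist()) for d in place_of(c,l)[:4]])
a=[cv2.resize(rect(t,.084,.53,.68,.06,.25,3000),(400,316)),cv2.resize(rect(t,.06,.34,.46,.24,.40,3000),(400,300))]
b=cv2.resize(s['img'][160:270,160:330],(400,259)); d=cv2.resize(t['img'][200:270,170:280],(400,255))
cv2.imwrite('pics/k8.png',np.vstack([np.hstack([a[0][:290],a[1][:290]]),np.hstack([b[:255],d])]))
E
python3 prof.py pics/T8.png .11 -.018
```

```text
time: 71.0
tool_pos: [0.4354, 0.1348, 0.0847]
tool_rot: [3.141, -0.0, 1.444]
contact_force: [0.6, 0.3, 0.4]
opening: 0.0659
t 71.0 pos [0.4354 0.1348 0.0847] yaw 1.444 q [ 0.13  0.4   1.9  -0.    0.84  0.26] F [0.6 0.3 0.4] open 0.0659
shift [ 0.1  0.3 -0.1] turn -0.0
time: 72.0
tool_pos: [0.4349, 0.1347, 0.3014]
tool_rot: [3.141, -0.0, 1.444]
contact_force: [0.8, 0.9, 0.0]
opening: 0.0914
time: 73.0
tool_pos: [0.397, -0.1624, 0.2993]
tool_rot: [-3.141, -0.001, 1.443]
contact_force: [-0.2, -0.9, 0.4]
opening: 0.0918
top key_bow [(0.71, [242.2, 254.1], [0.4549, 0.1496]), (0.56, [262.3, 189.0], [0.399, 0.3174])]
top key_stand [(0.61, [264.2, 186.9], [0.3982, 0.3313]), (0.39, [173.3, 188.6], [0.652, 0.3385])]
top keyway [(0.71, [190.0, 246.0], [0.5894, 0.1738])]
top start_top [(0.47, [190.3, 275.2], [0.5935, 0.0967])]
scene key_bow [(0.42, [237.7, 191.5], [0.3886, 0.3257]), (0.31, [225.2, 265.1], [0.472, 0.1426])]
scene key_stand [(0.73, [241.7, 252.8], [0.4689, 0.1795])]
scene keyway [(0.61, [192.0, 263.5], [0.598, 0.1719]), (0.6, [227.2, 260.6], [0.4306, 0.1455])]
scene start_top [(0.63, [196.1, 287.9], [0.6077, 0.1015])]
x -0.018 [(np.float64(-35.0), np.float64(15.8)), (np.float64(33.5), np.float64(-19.8))]
y -0.018 [(np.float64(-33.5), np.float64(16.0)), (np.float64(31.0), np.float64(-19.7))]
```

View pics/k8.png

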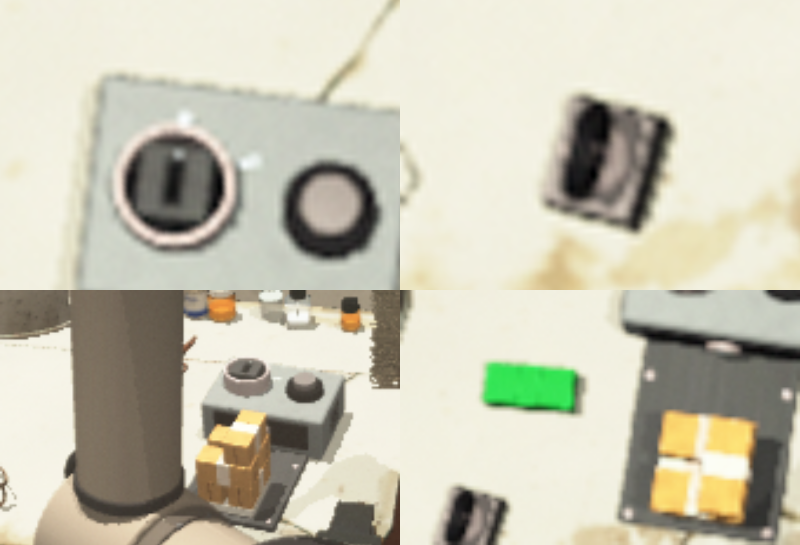

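```bash
python3 - <<'E'
from h import *
t=grab('top'); s=grab('scene')
def tri(ut,us):
    A=[];b=[]
    for r,u in((t,ut),(s,us)):
        d=unproj(r,[u],0)[0]-r['eye']; d/=np.linalg.norm(d); M=np.eye(3)-np.outer(d,d); A.append(M); b.append(M@r['eye'])
    x=np.linalg.lstsq(np.vstack(A),np.hstack(b),rcond=None)[0]; return x.round(4),(proj(t,x)-ut).round(1)
print('keyway net',tri([246,190],[263.5,192])); print('start net',tri([275.2,190.3],[287.9,196.1]))
# my readings
k=proj(t,[.5915,.1675,.084])[0]; print('k top px',k)
print('ring scene', unproj(s,[[265,195.5]],.084)[0], tri(k,[265,195.5]))
for z in(.2,.3,.4):
    print('lamp',z,unproj(t,[[173,190],[165,222],[150,238],[130,243]],z)[:,:2].round(3).tolist())
# dark slot centroid in rectified view
for r,n in((t,'top'),(s,'scene')):
    c=np.array([.5937,.168]); im=cv2.cvtColor(rect(r,.084,c[0]-.045,c[0]+.045,c[1]-.045,c[1]+.045,3000),cv2.COLOR_BGR2GRAY); cv2.imwrite(f'pics/lock_{n}.png',cv2.resize(im,(400,400)))
im=np.hstack([cv2.imread('pics/lock_top.png'),cv2.imread('pics/lock_scene.png')]); cv2.imwrite('pics/lock.png',im)
E
```

```text
keyway net (array([0.5886, 0.1717, 0.09  ]), array([[ 0.7, -0.2]]))
start net (array([0.5907, 0.0978, 0.0817]), array([[-0.3,  0.1]]))
k top px [248.40262501 189.28539413]
ring scene [0.58054614 0.16391582 0.084     ] (array([0.5936, 0.1673, 0.075 ]), array([[ 0.2, -0. ]]))
lamp 0.2 [[0.56, 0.344], [0.482, 0.358], [0.444, 0.391], [0.431, 0.437]]
lamp 0.3 [[0.539, 0.326], [0.467, 0.339], [0.432, 0.37], [0.42, 0.412]]
lamp 0.4 [[0.517, 0.308], [0.452, 0.32], [0.42, 0.348], [0.409, 0.386]]
```

View pics/lock.png

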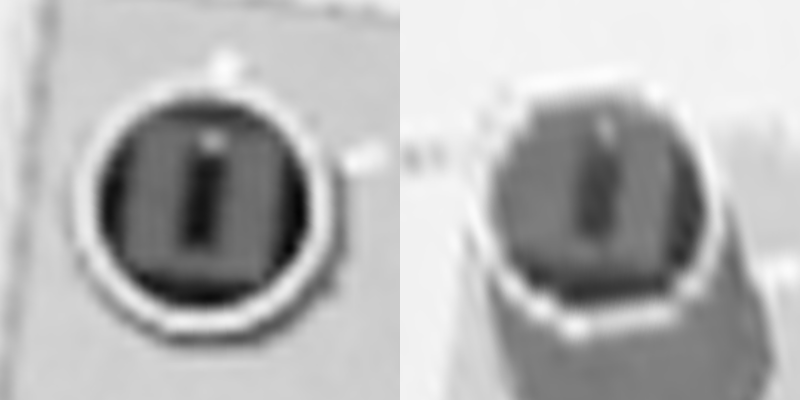

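```bash
python3 -m inch '[[[55.3,-10,0,0],[55.3,-10,0,0],[55.3,-10,0,0],[55.3,-10,0,0],[55.3,-20,0,0],[55.3,-20,0,0],[55.3,-26,0,0],[55.3,-27,0,0],[55.3,-27,0,0]]]' 0
python3 -m inch '[[[0,0,0,-0.181],[0,0,0,-0.181],[0,0,0,-0.181],[0,0,0,-0.181],[0,0,0,-0.181],[0,0,0,-0.181],[0,0,0,-0.181],[0,0,0,-0.18],[0,0,0,0]]]'
python3 to.py .304 .351 .043 2.89
```

```text
time: 74.78
tool_pos: [0.3006, 0.353, 0.2995]
tool_rot: [3.141, -0.0, 1.444]
contact_force: [0.8, 0.1, 0.5]
opening: 0.0462
time: 75.9
tool_pos: [0.3015, 0.3511, 0.2993]
tool_rot: [-3.141, -0.0, 2.889]
contact_force: [0.2, 0.2, -0.2]
opening: 0.0456
t 75.9 pos [0.3015 0.3511 0.2993] yaw 2.889 q [ 0.7   0.18  1.55 -0.    1.42 -0.62] F [ 0.2  0.2 -0.2] open 0.0456
shift [ -2.5   0.5 256.3] turn -0.001
```

```bash
python3 -m inch '[[[0,0,50,0],[0,0,55,0],[0,0,55,0],[0,0,50,0],[0,0,30,0],[0,0,14,0],[0,0,0,0],[0,0,0,0]]]'
python3 to.py .401 .3255 .043 2.89
python3 - <<'E'
from h import *
t=grab('top'); s=grab('scene')
A=cv2.resize(rect(t,.06,.28,.46,.24,.42,2200),(396,396)); B=cv2.resize(s['img'][190:290,130:240],(396,360))
B=cv2.copyMakeBorder(B,0,36,0,0,cv2.BORDER_CONSTANT); cv2.imwrite('pics/k9.png',np.hstack([A,B]))
E
```

```text
time: 76.9
tool_pos: [0.3022, 0.3518, 0.0465]
tool_rot: [3.14, 0.001, 2.89]
contact_force: [-0.0, 0.1, 1.0]
opening: 0.0459
t 76.9 pos [0.3022 0.3518 0.0465] yaw 2.89 q [ 0.7   0.47  1.91 -0.    0.75 -0.62] F [-0.   0.1  1. ] open 0.0459
shift [-102.2   -0.9    3.7] turn -0.0
```

View pics/k9.png

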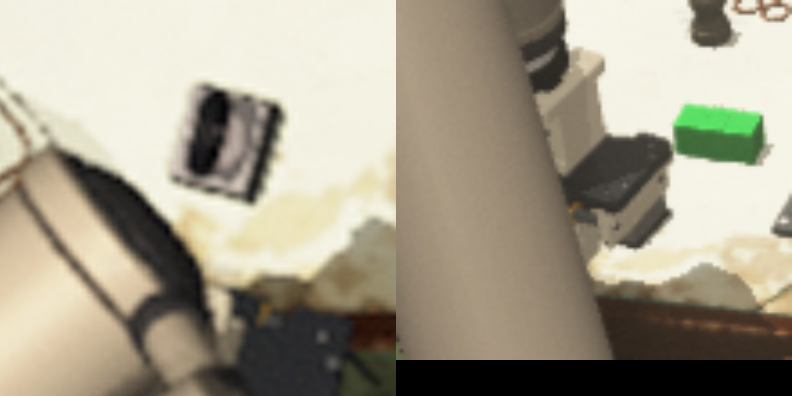

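```bash
python3 -m inch '[[[-30,0,3,0],[-25,0,0,0],[-20,0,0,0],[-15,0,0,0],[-6,0,0,0],[0,0,0,0]]]'
python3 to.py .4005 .3247 .043 2.89
python3 -m inch '[[[-5,-1,0.5,0],[0,0,0,0]]]'
python3 to.py .4005 .3247 .043 2.89
```

```text
time: 77.75
tool_pos: [0.3943, 0.3272, 0.0423]
tool_rot: [-3.141, -0.0, 2.89]
contact_force: [-1.1, 0.2, 0.3]
opening: 0.0461
t 77.8 pos [0.3943 0.3272 0.0423] yaw 2.89 q [ 0.54  0.55  1.78  0.    0.81 -0.78] F [-1.1  0.2  0.3] open 0.0461
shift [-6.6 -0.9 -0.7] turn 0.0
time: 78.0
tool_pos: [0.3989, 0.3251, 0.0418]
tool_rot: [-3.141, -0.0, 2.891]
contact_force: [0.1, 0.3, -0.5]
opening: 0.0461
t 78.0 pos [0.3989 0.3251 0.0418] yaw 2.891 q [ 0.53  0.55  1.78 -0.    0.81 -0.79] F [ 0.1  0.3 -0.5] open 0.0461
shift [-1.6 -0.  -1.2] turn 0.001
```

```bash
python3 -m inch '[[[-1.6,0,-1,0],[0,0,0,0],[0,0,0,0],[0,0,0,0],[0,0,0,0],[0,0,0,0],[0,0,0,0]]]' 1 30
python3 to.py .4005 .3247 .043 2.89
python3 -c "
from cell import *;s=observe();print(s['torque'].round(2))"
```

```text
time: 78.88
tool_pos: [0.4005, 0.3247, 0.0429]
tool_rot: [-3.142, -0.0, 2.891]
contact_force: [-0.4, 1.0, 0.8]
opening: 0.01
t 78.9 pos [0.4005 0.3247 0.0429] yaw 2.891 q [ 0.53  0.55  1.77 -0.    0.82 -0.79] F [-0.4  1.   0.8] open 0.01
shift [ 0.  -0.  -0.1] turn 0.001
[ 0.15 -0.09 -0.03]
```

```bash
python3 -m inch '[[[0,0,-8,0],[0,0,-8,0],[0,0,-8,0],[0,0,-4,0],[0,0,0,0]]]'
python3 to.py .4005 .3247 .043 2.89
```

```text
time: 79.5
tool_pos: [0.4007, 0.3248, 0.0713]
tool_rot: [3.141, 0.001, 2.891]
contact_force: [0.2, 0.4, -1.1]
opening: 0.0099
t 79.5 pos [0.4007 0.3248 0.0713] yaw 2.891 q [ 0.53  0.51  1.75 -0.    0.88 -0.79] F [ 0.2  0.4 -1.1] open 0.0099
shift [ 0.2 -0.2 28.3] turn 0.001
```

```bash
python3 -m inch '[[[16,-33,0,0],[16,-33,0,0],[16,-33,0,0],[0,0,-50,0],[0,0,-50,0],[0,0,-50,0],[0,0,0,0]]]'
python3 to.py .5932 .168 .22 3.015
```

```text
time: 80.38
tool_pos: [0.3312, 0.2416, 0.2241]
tool_rot: [3.137, 0.006, 2.891]
contact_force: [-0.1, -0.3, -1.1]
opening: 0.0099
t 80.4 pos [0.3312 0.2416 0.2241] yaw 2.891 q [ 0.44  0.13  1.82 -0.    1.19 -0.88] F [-0.1 -0.3 -1.1] open 0.0099
shift [-272.    -6.3    5.7] turn -0.124
```

```bash
python3 -m inch '[[[-45,-1,0,0],[-45,-1,0,0],[-45,-1,0,0],[-45,-1,0,0],[-45,-1,0,0],[-47,-1,0,0],[0,0,0,-0.124],[0,0,0,0]]]'
python3 to.py .5932 .168 .135 3.015
```

```text
time: 81.38
tool_pos: [0.591, 0.167, 0.2186]
tool_rot: [-3.141, -0.003, 3.013]
contact_force: [-0.4, -0.2, -0.7]
opening: 0.01
t 81.4 pos [0.591  0.167  0.2186] yaw 3.013 q [ 0.15  0.52  1.27 -0.    1.36 -1.29] F [-0.4 -0.2 -0.7] open 0.01
shift [-2.3  1.3 83.6] turn -0.002
```

```bash
python3 -m inch '[[[-1,1,40,-0.002],[0,0,35,0],[0,0,14,0],[0,0,0,0],[0,0,0,0]]]'
python3 to.py .5932 .168 .122 3.015
```

```text
time: 82.0
tool_pos: [0.5934, 0.1685, 0.1334]
tool_rot: [3.141, 0.002, 3.016]
contact_force: [0.2, -0.1, -0.1]
opening: 0.0099
t 82.0 pos [0.5934 0.1685 0.1334] yaw 3.016 q [ 0.15  0.59  1.39 -0.    1.16 -1.29] F [ 0.2 -0.1 -0.1] open 0.0099
shift [ 0.2 -0.5 11.4] turn 0.001
```

```bash
python3 - <<'E'
from h import *
t=grab('top'); s=grab('scene')
A=cv2.resize(rect(t,.1,.53,.66,.10,.23,3000),(390,390)); B=cv2.resize(s['img'][150:220,225:305],(400,350))
B=cv2.copyMakeBorder(B,0,40,0,0,cv2.BORDER_CONSTANT); cv2.imwrite('pics/k10.png',np.hstack([A,B]))
E
```

```text
(no output)
```

View pics/k10.png

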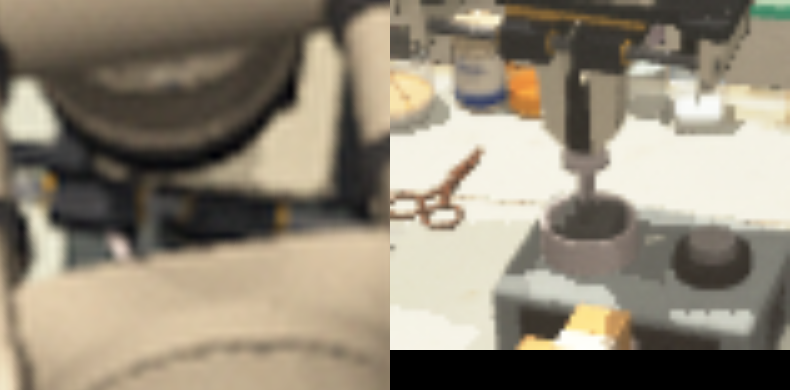

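```bash
python3 -m inch '[[[0,-0.4,8,0],[0,0,4,0],[0,0,2,0],[0,0,2,0],[0,0,1,0],[0,0,0,0]]]'
python3 to.py .5932 .168 .0969 3.015; python3 -c "
from cell import *;s=observe();print(s['torque'].round(2))"
```

```text
time: 82.85
tool_pos: [0.5934, 0.1678, 0.1151]
tool_rot: [3.141, 0.002, 3.017]
contact_force: [3.1, 0.6, 0.7]
opening: 0.0102
t 82.8 pos [0.5934 0.1678 0.1151] yaw 3.017 q [ 0.15  0.61  1.41 -0.    1.12 -1.29] F [3.1 0.6 0.7] open 0.0102
shift [ 0.3  0.1 18.2] turn 0.002
[ 0.14 -0.87 -0.01]
```

```bash
python3 -m inch '[[[-0.8,0,0,0],[0,0,2,0],[0,0,2,0],[0,0,0,0]]]'
python3 to.py .5932 .168 .0969 3.015; python3 -c "
from cell import *;s=observe();print(s['torque'].round(2))"
```

```text
time: 83.35
tool_pos: [0.5935, 0.1677, 0.1106]
tool_rot: [-3.141, 0.0, 3.017]
contact_force: [3.4, 0.4, -1.1]
opening: 0.0101
t 83.3 pos [0.5935 0.1677 0.1106] yaw 3.017 q [ 0.15  0.61  1.41 -0.    1.12 -1.29] F [ 3.4  0.4 -1.1] open 0.0101
shift [ 0.4  0.3 13.7] turn 0.002
[ 0.03 -0.95 -0.05]
```

```bash
python3 -m inch '[[[-0.5,0,2,0],[0,0,3,0],[0,0,3,0],[0,0,3,0],[0,0,0,0],[0,0,0,0]]]'
python3 to.py .5932 .168 .0969 3.015; python3 -c "
from cell import *;s=observe();print(s['torque'].round(2))"
```

```text
time: 84.1
tool_pos: [0.5936, 0.1676, 0.0996]
tool_rot: [-3.141, -0.001, 3.017]
contact_force: [1.5, 0.0, -1.2]
opening: 0.0101
t 84.1 pos [0.5936 0.1676 0.0996] yaw 3.017 q [ 0.15  0.63  1.42 -0.    1.09 -1.29] F [ 1.5  0.  -1.2] open 0.0101
shift [0.5 0.3 2.7] turn 0.002
[ 0.05 -0.58 -0.01]
```

Sliding in. Down to the shoulder.

```bash
python3 -m inch '[[[-0.3,0,1.5,0],[0,0,1,0],[0,0,1,0],[0,0,0.5,0],[0,0,0,0]]]'
python3 to.py .5932 .168 .0969 3.015; python3 -c "
from cell import *;s=observe();print(s['torque'].round(2))"
```

```text
time: 84.72
tool_pos: [0.5938, 0.1677, 0.0968]
tool_rot: [-3.141, -0.0, 3.017]
contact_force: [-3.0, -1.2, 6.4]
opening: 0.0098
t 84.7 pos [0.5938 0.1677 0.0968] yaw 3.017 q [ 0.15  0.63  1.42 -0.    1.09 -1.29] F [-3.  -1.2  6.4] open 0.0098
shift [ 0.6  0.2 -0.1] turn 0.002
[-0.05  0.36 -0.03]
```

```bash
python3 -m inch '[[[0,0,0,0.12],[0,0,0,0.12],[0,0,0,0.12],[0,0,0,0.12],[0,0,0,0.12],[0,0,0,0.12],[0,0,0,0.12],[0,0,0,0.12],[0,0,0,0.12],[0,0,0,0]]]' 1 45
python3 to.py .5932 .168 .0969 1.965; python3 -c "
from cell import *;s=observe();print(s['torque'].round(2))"
```

```text
time: 85.98
tool_pos: [0.5942, 0.1679, 0.0968]
tool_rot: [3.141, 0.0, 1.936]
contact_force: [-0.7, 0.3, 6.2]
opening: 0.0098
t 86.0 pos [0.5942 0.1679 0.0968] yaw 1.936 q [ 0.15  0.63  1.42  0.    1.09 -0.21] F [-0.7  0.3  6.2] open 0.0098
shift [ 0.5 -0.8 -0.1] turn -0.029
[0.01 0.19 0.02]
```

```bash
for i in 1; do python3 -m inch '[[[0,0,0,0.05],[0,0,0,0.04],[0,0,0,0.04],[0,0,0,0]]]'; done
python3 -c "
from cell import *;s=observe();print(s['torque'].round(2),s['tool_rot'][2])"
python3 -m inch '[[[0,0,0,0.03],[0,0,0,0.03],[0,0,0,0]]]'
python3 -c "
from cell import *;s=observe();print(s['torque'].round(2),s['tool_rot'][2])"
```

```text
time: 86.48
tool_pos: [0.5941, 0.1678, 0.0969]
tool_rot: [3.141, -0.0, 1.806]
contact_force: [-1.8, 0.9, 5.6]
opening: 0.0098
[0.04 0.27 0.02] 1.8064316030646377
time: 86.85
tool_pos: [0.594, 0.1678, 0.0969]
tool_rot: [3.141, 0.0, 1.747]
contact_force: [-2.6, -0.0, 6.1]
opening: 0.0099
[-0.01  0.29  0.27] 1.747210466072283
```

```bash
python3 -m inch '[[[0,0,0,-0.05],[0,0,0,0]]]'
python3 -m inch '[[[0,0,0,0],[0,0,0,0],[0,0,0,0],[0,0,-10,0],[0,0,-40,0],[0,0,-50,0],[0,0,0,0]]]' -0.2
python3 - <<'E'
from h import *
s=observe(); print(s['torque'].round(2),s['tool_rot'][2])
t=grab('top')
for c in('top','scene'):
    if c=='scene': s=grab('scene')
    print(c,[(round(d['conf'],2),np.round(d['at'],1).tolist()) for d in place_of(c,'start_top')[:2]])
E
python3 to.py .5853 .0986 .12 1.8
```

```text
time: 87.1
tool_pos: [0.5941, 0.1679, 0.0968]
tool_rot: [3.141, -0.0, 1.798]
contact_force: [-2.0, -1.0, 5.8]
opening: 0.0095
time: 87.98
tool_pos: [0.5965, 0.1681, 0.2013]
tool_rot: [3.132, 0.001, 1.797]
contact_force: [-0.2, 0.7, -0.1]
opening: 0.0548
[ 0.01 -0.11 -0.01] 1.7968656192177535
top []
scene [(0.48, [197.6, 288.9])]
t 88.2 pos [0.5934 0.1675 0.1948] yaw 1.797 q [ 0.15  0.54  1.3  -0.    1.31 -0.07] F [ 0.4  0.5 -1.4] open 0.055
shift [-65.4 -23.2  74.8] turn -0.003
```

```bash
python3 -m inch '[[[-32,-8,0,0],[-33,-8,0,0],[0,0,0,0.176],[0,0,0,0.177],[0,0,0,0],[0,0,0,0]]]' 1
python3 to.py .586 .098 .095 1.444
```

```text
time: 88.92
tool_pos: [0.5928, 0.1008, 0.1951]
tool_rot: [-3.14, 0.0, 1.447]
contact_force: [-0.4, -0.1, 0.2]
opening: 0.0019
t 88.9 pos [0.5928 0.1008 0.1951] yaw 1.447 q [ 0.04  0.51  1.35 -0.    1.29  0.16] F [-0.4 -0.1  0.2] open 0.0019
shift [ -3.6  -6.3 100.2] turn 0.003
```

```bash
python3 -m inch '[[[-3.6,-6.3,40,0],[0,0,40,0],[0,0,15,0],[0,0,0,0]]]'
for i in 1 2 3 4; do python3 -m inch '[[[0,0,3,0],[0,0,1,0],[0,0,0,0]]]' | grep -E 'pos|force'; done
```

```text
time: 89.42
tool_pos: [0.5862, 0.098, 0.1004]
tool_rot: [-3.14, 0.0, 1.445]
contact_force: [0.4, 0.6, 1.0]
opening: 0.001
tool_pos: [0.5868, 0.098, 0.0976]
contact_force: [0.3, -0.4, -0.2]
tool_pos: [0.5863, 0.098, 0.0927]
contact_force: [0.3, -0.2, -0.1]
tool_pos: [0.5863, 0.0979, 0.0887]
contact_force: [1.3, -0.2, 0.5]
tool_pos: [0.5863, 0.0979, 0.0847]
contact_force: [-0.0, 0.1, 0.2]
```

```bash
for i in 1 2 3 4 5 6; do python3 -m inch '[[[0,0,1.5,0],[0,0,0.5,0],[0,0,0,0]]]' | grep -E 'pos|force'; done
```

```text
tool_pos: [0.5864, 0.0979, 0.0829]
contact_force: [-0.1, 0.2, 0.3]
tool_pos: [0.5866, 0.098, 0.0811]
contact_force: [-0.7, 0.4, 2.4]
tool_pos: [0.5866, 0.098, 0.079]
contact_force: [-0.7, 0.5, 3.4]
tool_pos: [0.5866, 0.0979, 0.077]
contact_force: [-1.0, 0.5, 4.5]
tool_pos: [0.5866, 0.098, 0.0761]
contact_force: [-2.7, 0.0, 12.4]
tool_pos: [0.5867, 0.098, 0.0759]
contact_force: [-7.7, -0.4, 23.7]
```

```bash
python3 -m inch '[[[0,0,-10,0],[0,0,-50,0],[0,0,-60,0],[0,0,-60,0],[0,0,-40,0],[0,0,0,0]]]'
python3 -m inch '[[[-50,-20,0,0],[-50,-20,0,0],[-50,-25,0,0],[-50,-25,0,0],[-50,-25,0,0],[0,-20,0,0],[0,0,0,0],[0,0,0,0]]]'
python3 - <<'E'
from h import *
t=grab('top'); s=grab('scene'); cv2.imwrite('pics/T11.png',t['img']); cv2.imwrite('pics/S11.png',s['img'])
o=observe(); print(o['time'],o['tool_pos'].round(3))
# key bow orientation in the lock: dark elongated blob inside the ring at z~.13
for r,n in((t,'top'),(s,'scene')):
    print(n,'bow',[(round(d['conf'],2),np.round(d['at'],1).tolist(),unproj(r,[d['at'][::-1]],.114)[0][:2].round(3).tolist()) for d in place_of(n,'key_bow')[:3]], proj(r,[.594,.168,.114])[0].round(1))
    print(cartons([r]))
im=cv2.cvtColor(rect(t,.134,.555,.633,.130,.206,3000),cv2.COLOR_BGR2GRAY)
d=(im<45).astype(np.uint8); m,l,st,c=cv2.connectedComponentsWithStats(d)
sm=cv2.resize(im,(26,26),interpolation=cv2.INTER_AREA)
for row in sm: print(''.join(' .:-=+*#%@'[::-1][min(9,v//26)] for v in row))
E
echo l3; python3 prof.py pics/T11.png .11 -.018; echo l2; python3 prof.py pics/T11.png .08 .022
```

```text
time: 93.92
tool_pos: [0.5875, 0.098, 0.2959]
tool_rot: [3.136, -0.001, 1.444]
contact_force: [-0.8, -0.7, -1.0]
opening: 0.0001
time: 94.92
tool_pos: [0.4211, -0.1326, 0.2921]
tool_rot: [-3.141, -0.0, 1.444]
contact_force: [-0.3, -0.1, -0.3]
opening: 0.001
95.025 [ 0.421 -0.132  0.292]
top bow [(0.64, [188.0, 248.3], [0.588, 0.167])] [247.9 185.8]
[]
scene bow [(0.51, [184.3, 263.9], [0.593, 0.169])] [264.2 184.1]
[]
  ..:::.......            
 .::::::::::::.......     
.::::::::::::::::::::.....
.:-:::::::::::::::::::::::
.:-:::::::::::::::::::::::
.::::::::::::::.::::::::::
.:::::::::::::. .:::::::::
.::::::::::...  .:::::::::
.-:::::::...... ...:::::::
:-:::::....-===-:...::::::
.:::.....-+*#****=:..:::::
:::.::..=*#######%#-.:::::
:::.:..=#%%%%%%@@@@#:.:::.
:::.:.-#%%%%%%%%@@@%+.::. 
::::.:+%@%%%%#%@@@@@#-:-..
:::::-#@@@@@%#%@@@@@%+-=-:
:::::-%@@@@@@@@%%##%%#==-:
:::::-%@@@@%%#*+=+##%#-=-:
::::.:#@%*+===-:.-**#*:=-:
-:.::.*%#+=-.   .=+**=.=-:
-::::.-%%*+-...-+**#*::+-:
::::-:.+%#++=++*##%#-.==::
:::::-::*%*+**##%%%-.-+=::
::..:--.:+**#%%%%*-.:++-::
:....:--:.-+***+-..-+=-:::
:...:::-=-:......-+*+-::::
l3
x -0.018 [(np.float64(-39.0), np.float64(7.9)), (np.float64(-35.0), np.float64(16.1)), (np.float64(33.5), np.float64(-19.6))]
y -0.018 [(np.float64(-33.5), np.float64(17.0)), (np.float64(31.0), np.float64(-20.1))]
l2
x 0.022 [(np.float64(-36.0), np.float64(21.1)), (np.float64(2.0), np.float64(-10.4)), (np.float64(5.5), np.float64(11.8)), (np.float64(35.5), np.float64(-15.1))]
y 0.022 [(np.float64(-33.0), np.float64(16.6)), (np.float64(32.5), np.float64(-22.1))]
```

```bash
python3 -c "
from cell import *;hand_in();print(observe()['time'])"
```

```text
the job is handed in; nothing more can be done
the job is handed in; nothing more can be done
```

I stacked all five cartons on the platform, put the key in and turned it to on, pressed the start button fully, and handed the job in at about 95 s.

- **Stack:** Two cartons point at the laser window, two lie crosswise on them, and the fifth is along the right-hand edge of the third layer. While I was building the second layer, the right-hand first-layer carton shifted about 8 mm, possibly the announced knock. I took the carton above it off, set both first-layer cartons straight again and carried on.
- **Stack check:** The last camera measurement matched the ones taken during stacking. First-layer edges were within about 1 mm of the platform edges. Each second-layer carton sits about 2 mm outside its platform edge. The third-layer carton is within about 2 mm. No cartons were found on the red worktop.
- **Key:** It went in until the shoulder rested on the barrel, at the expected height. I turned it about 1.27 rad clockwise until the torque rose at the stop, then released it. The last overhead image shows the bow in place and turned accordingly.
- **Start button:** It gave 2 to 5 N over about 6 mm of travel, then came up hard with 24 N on it, so it was fully in.

Two things disagreed slightly. The two cameras differed by 1 to 3 mm, so I used their mean. The network's start-button position was about 5 mm from the coder's geometry, but still well inside the button. I had no direct reading of the lock or button joints; those results rest on force and position only. I kept clear of the pot, spectacles and post, but did not check them again at the end.

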